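Pack the sample chiller and set its dial

TASK

Take the amber bottle and the blue reagent pack out of the slanted stand and pack both into the chiller's well beside the orange-lidded cup, so that all three stand upright and flat on the well's floor; set them down gently, without dropping or forcing them. Then turn the chiller's selector dial to the blue mark. Leave the other things on the bench where they are, and do not tip the cup.

Things in the scene. Friction and masses are not known exactly. Their poses are not given: they have to be found in the camera images.
- chiller: White bench chiller, fixed to the bench, 182 mm wide (y) and about 165 mm deep (x), 80 mm high at its rim. Origin: on the bench, 40 mm in front (-x) of the well's centre; x points to its back, y to its left, z up. A panel at its front, 180 mm wide, slopes at 35 degrees from level down towards -x and carries the selector dial.
- well (a point): Centre of the inner floor of the chiller's open rectangular well, 44 mm above the bench; axes as the chiller. Inside, the well measures 60 mm along x, 154 mm along y, and is 36 mm deep to the rim. Its walls are 14 mm thick. The cup, bottle and pack fit in one row along y with about 12 mm to spare in all.
- stand: Slanted stand, fixed: two bays side by side along its y, centres 47 mm either side of its origin, for bottle and pack (either way round). They lean 30 degrees towards its -x on a clear back plate that reaches 54 mm up them; blue dividers 20 mm high part the bays. Origin: on the bench, 32 mm below the middle of the bays' floor; x points away from the robot, z up.
- bottle: Amber round bottle with a white cap: body 46 mm diameter and 81 mm high with a paper label, cap 36 mm diameter up to 95 mm. Origin: centre of its underside; z along its axis to the cap. 160 g or so.
- pack: Blue rectangular reagent pack with two small white caps on top: 46 mm (its x) by 54 mm (its y) by 85 mm high, 95 mm over the caps. Origin: centre of its underside; z up through the caps. 180 g or so.
- cup: White round specimen cup with an orange lid, 50 mm diameter, 78 mm high, loose, already standing in the well near its -y end. Origin: centre of its underside.
- dial (a joint): Angle of the selector dial, rad: grows clockwise seen looking down on the panel. At 0 its white pointer points down the slope at the white mark; green mark at 0.7, blue mark at 1.4 (to the chiller's left, +y), red mark at 2.1; stops at 0 and 2.3. It stays where it is left.
- dial_grip (a point): On the dial's axis at grip height. z: the dial's axis, the panel's outward normal (35 degrees from vertical, towards the chiller's -x). The point turns with the dial. Its black bar lies along the point's x, pointer towards -x: 38 mm long, 14 mm thick, 32 mm high, top 7 mm above this point, on a 40 mm disc whose top is 23 mm below this point.
- vial: Bystander: small jar with a red cap, 34 mm diameter, 60 mm high, between the chiller and the stand. Origin: centre of its underside.
- wash: Bystander: white bottle with a red cap, 60 mm diameter, 150 mm high, at the back. Origin: centre of its underside.
- dish: Bystander: clear flat dish, 90 mm diameter, 16 mm high, at the back. Origin: centre of its underside.

How it is judged:
By the outcome, as a careful person would: the job done as asked, in the order asked, and still so for the second after the job is handed in, with the robot touching nothing.
It also fails if it takes over 72 s, if anything falls off the work surface, if the arm or the gripper's body presses on something with over 40 N, if the wrist force passes 120 N, or if a joint passes its speed limit or range.

ROBOT

A 6-joint arm with a two-finger parallel gripper is mounted at the origin on the work surface. World frame = base frame: x ahead of the robot, y to its left, z up, the work surface at z = 0. Lengths are in m, angles in rad, forces in N, time in s.
With the tool pointing down it reaches from about 0.275 to 0.75 m from the base axis. Payload 10.2 kg.
Tool frame: the origin (TCP) lies between the finger pads; the fingertips stand 17 mm ahead of it and the grasp point (between the pads) lies 2 mm behind it (ctrl.tcp_to_tips is the distance from the TCP to the fingertips, in m); x points along the fingers, y is the direction in which the jaws open and shut, and the axes are right-handed (so a half turn about x gives the same grasp; the last joint's range is limited). The gripper opens to 88 mm and grips with 3 to 60 N. Pads are 18 mm wide; open, the fingers measure 123 mm over their backs; the gripper's body (75 mm by 187 mm) begins 45 mm behind the grasp point.
Start: joints at [0.906, 0.313, 1.498, -0, 1.331, -0.223], TCP at [0.224, 0.475, 0.232] pointing down, gripper open.
Joint ranges: [-2.94, 2.94], [-0.97, 2.17], [0.19, 2.56], [-1.23, 4.37], [0.02, 3.11], [-2.88, 2.88]. Speed limits (rad/s): [2.39, 2.39, 3.01, 3.14, 3.14, 3.14].

INTERFACE

Orientations are given as a 3x3 rotation matrix whose columns are the frame's x, y, z axes.
In Python, from station import ctrl gives the robot as it stands.
- The arm moves only by the tool apply_moves, never from a script. Its argument "motion" is a list of rows, each an object with "linear": the shift along the tool's x, y, z in cm, a list of three; "turn": the turn about the tool's x in rad; "hand": the opening, from 0 (shut) to 1 (fully open). A call has 1 to 10 rows; each row shifts and turns the commanded pose from where the row before left it, along the tool's axes as they then stand; what a row does not reach is not made up. A row lasts 1/8 s, in which the tool goes at most 62.5 mm and 10.7 degrees, less where a joint would pass 70% of its speed; a pose out of reach is approached as far as the arm can. A call is refused whole if a number of a shift passes 6.25 or a number of a turn 0.188, either way. A call with a gripper value outside its range is refused whole. The fingers move at their own pace and stop on an object; the grip force is fixed at half the most. Time passes only in rows, so rows that do not move let the fingers close. It gives the time, the measured TCP pose, the force and the opening at its end, in the units of the state.
- ctrl.get_state(): the state, without advancing time (a new reading comes with each control period).
- ctrl.snapshot(name): name is "scene" or "top" or "wrist"; returns a dict with "color" (400x640x3 uint8, blue, green, red), "intrinsics" (3x3 intrinsics, pixels), "eye" and "orientation" of the camera in the world. Camera axes: x right, y up, looking along -z (the intrinsics and any distortion apply to the point x, -y, -z); pixel columns grow to the right and rows downward; lengths in m; the calibration is good to about 2 mm. The wrist camera is an equidistant fisheye: a pixel r from the principal point sees the ray r / f radians off the axis. A picture is of the moment at which its call begins. There is no depth.
- ctrl.hand_in(): hands the job in, once; it reports no verdict.
The state is a dict: "t": time; "joint_positions": joint angles; "qvel": joint speeds; "tau": joint torques, N m; "eef_pos": TCP position; "orientation": TCP orientation; "ft_force": force on the tool from outside, world axes, zero at the start; "moment": the same for the moment, N m; "opening": finger opening in m.
Only numpy, scipy, OpenCV 4.12 (cv2) and the standard library are available. Lean on these libraries where they do the work, as an engineer would, in place of code of your own. Each camera call takes 0.05 s, during which the arm holds its last target. There are 200 camera calls.

## Working session

There is one attempt and no reset: what is moved stays moved. The work goes in short steps, Python scripts to look and compute and a tool call to move; the robot and the scene stay as the last step left them, time stands still between calls to the robot, and variables do not carry over. Pictures are saved under pics/ and viewed, about 8 in all and at most 12, crops included, and the job is handed in when it is done.

Besides the shell and the picture viewer there is one more tool, called after "Call:" as a command line: name --argument value ..., lists and objects as JSON in quotes. apply_moves: Moves the arm, as the interface text tells. Its arguments: {"type":"object","properties":{"motion":{"type":"array","items":{"type":"object","properties":{"linear":{"type":"array","items":{"type":"number"}},"turn":{"type":"number"},"hand":{"type":"number"}}}}},"required":["motion"]}

```bash
ls; mkdir -p pics; python3 - <<'E'
from station import ctrl
import cv2,numpy as np,pickle
d={n:ctrl.snapshot(n) for n in("scene","top")}
pickle.dump(d,open('s0.pkl','wb'))
for n in d:
    cv2.imwrite(f'pics/{n}0.png',d[n]['color']);print(n,d[n]['intrinsics'],d[n]['eye'],d[n]['orientation'])
s=ctrl.get_state();print(s)
E
```

```text
pics
scene [[429.17031362   0.         320.62202562]
 [  0.         429.17031362 198.96739391]
 [  0.           0.           1.        ]] [1.19711775 0.65776583 0.70001957] [[-7.61247196e-01 -3.79965050e-01  5.25480036e-01]
 [ 6.48461319e-01 -4.45063800e-01  6.17588966e-01]
 [-7.90080751e-04  8.10891346e-01  5.85196208e-01]]
top [[365.91718765   0.         318.02745451]
 [  0.         365.91718765 194.45357336]
 [  0.           0.           1.        ]] [ 0.53113576 -0.00318923  0.76357309] [[-0.01492261  0.99043002 -0.13720675]
 [-0.99987368 -0.01553203 -0.003372  ]
 [-0.00547083  0.1371391   0.99053669]]
{'t': 0.1, 'joint_positions': array([ 9.05584667e-01,  3.13360510e-01,  1.49829160e+00, -2.49434155e-06,
        1.33100595e+00, -2.23390477e-01]), 'qvel': array([-7.86559130e-04, -6.19074858e-04, -9.15951009e-04, -3.46409172e-05,
        7.58843157e-05, -2.84738336e-04]), 'tau': array([ 4.64239303e-03, -4.02807713e+01, -2.52643847e+01,  6.96640997e-02,
        3.42043396e-02, -6.46863623e-05]), 'eef_pos': array([0.22436016, 0.47441781, 0.23186163]), 'orientation': array([[-6.55691038e-04,  4.27585598e-01,  9.03974627e-01],
       [-8.39744078e-04,  9.03974267e-01, -4.27586037e-01],
       [-9.99999432e-01, -1.03947167e-03, -2.33665351e-04]]), 'ft_force': array([-0.05092706,  0.16794849, -0.2932386 ]), 'moment': array([-0.00053035, -0.04996594,  0.00286905]), 'opening': 0.0880805664939577}
```

View pics/scene0.png

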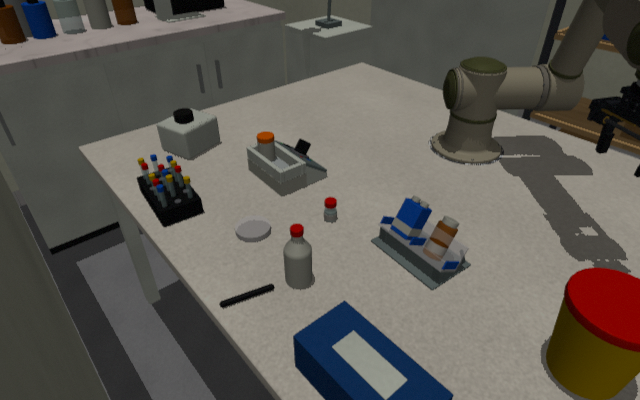

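View pics/top0.png

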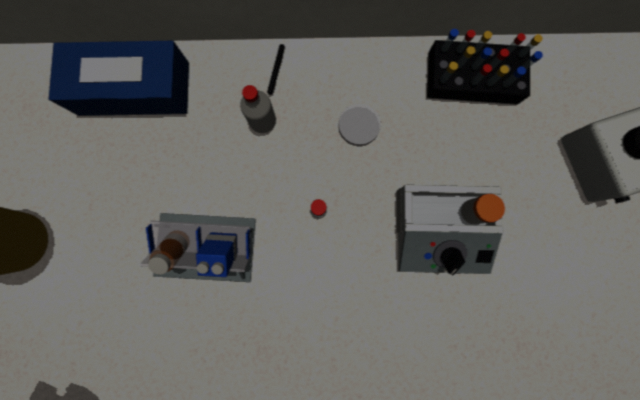

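The scene view shows the chiller around (275,165) with the cup inside it, the vial at (330,210), and the stand at (420,250) with the pack and bottle. In the top view the bottle is at (165,252), the pack at (214,255), the chiller at (450,230), the cup at (490,208) and the dial at (453,258). Next I'll enlarge the top view.

```bash
python3 - <<'E'
import cv2,pickle,numpy as np
d=pickle.load(open('s0.pkl','rb'));t=d['top']['color']
a=cv2.resize(t[200:290,140:265],None,fx=6,fy=6,interpolation=cv2.INTER_CUBIC)[:, :750]
b=cv2.resize(t[178:282,394:509],None,fx=6,fy=6,interpolation=cv2.INTER_CUBIC)
g=lambda i:np.clip(255*(i/255.)**.6,0,255).astype('uint8')
cv2.imwrite('pics/st.png',g(a));cv2.imwrite('pics/ch.png',g(b)[:600])
E
```

```text
(no output)
```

View pics/st.png

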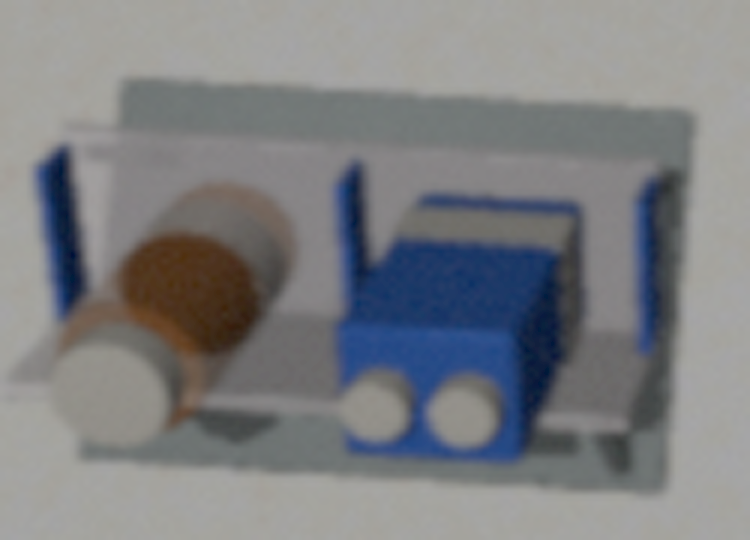

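View pics/ch.png

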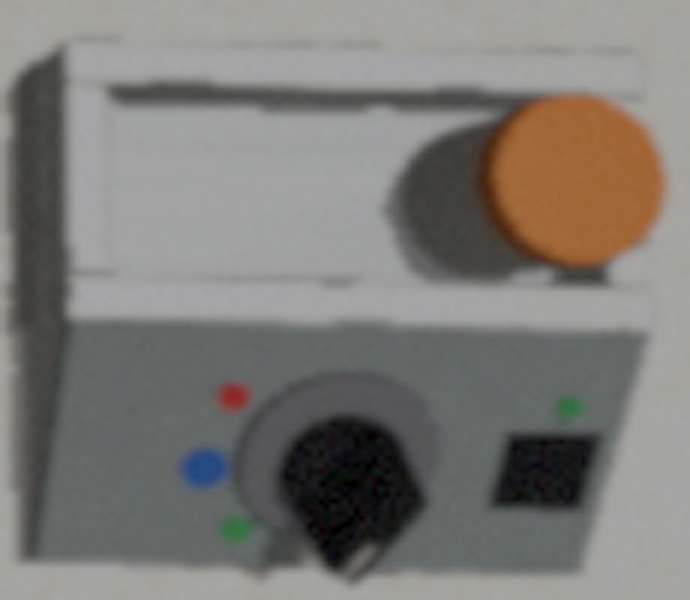

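The crops show clear outlines: stand base corners at crop pixels (122,78), (693,112), (665,492) and (80,458), and chiller rim corners at (65,45), (645,52), (650,330) and (70,318). The dial pointer is at (355,560), near 0. I'll cast rays through these.

```bash
cat > h.py <<'E'
import numpy as np,cv2
def ray(c,u,v):
    K=c['intrinsics'];p=np.array([(u-K[0,2])/K[0,0],-(v-K[1,2])/K[1,1],-1.]);return np.array(c['orientation'])@p
def hit(c,u,v,z):
    d=ray(c,u,v);e=np.array(c['eye']);return e+d*(z-e[2])/d[2]
def proj(c,P):
    q=np.array(c['orientation']).T@(np.array(P)-c['eye']);K=c['intrinsics'];return K[0,0]*q[0]/-q[2]+K[0,2],K[1,2]-K[1,1]*q[1]/-q[2]
E
python3 - <<'E'
import pickle,numpy as np
from h import *
np.set_printoptions(precision=4,suppress=True)
d=pickle.load(open('s0.pkl','rb'));c=d['top']
S=lambda u,v,z:hit(c,140+(u+.5)/6-.5,200+(v+.5)/6-.5,z)
C=lambda u,v,z:hit(c,394+(u+.5)/6-.5,178+(v+.5)/6-.5,z)
def quad(P):
    P=np.array(P);print(P[:,:2].tolist(),'ctr',P.mean(0),'sides',[np.linalg.norm(P[i]-P[i-1]) for i in range(4)],
     'yaw',[np.degrees(np.arctan2(*(P[a]-P[b])[[1,0]])) for a,b in((0,1),(3,2),(0,3),(1,2))])
print('stand');quad([S(*p,0.003) for p in((122,78),(693,112),(665,492),(80,458))])
print('rim');quad([C(*p,.08) for p in((65,45),(645,52),(650,330),(70,318))])
print('inner floor-ish rim');quad([C(*p,.08) for p in((107,85),(500,92),(610,287),(107,275))])
print('cup',C(578,180,.122))
zt=.032+.095*.866
print('bottle cap',S(110,393,zt));print('pack caps',S(375,407,zt),S(466,412,zt))
zb=.032+.085*.866
print('pack top face edges: low',S(348,452,zb-.0115),S(518,458,zb-.0115),'high',S(345,325,zb+.0115),S(515,332,zb+.0115))
print('marks r,b,g',[C(*p,.04) for p in((234,397),(205,468),(237,528))])
# cups/vial/others by colour, second view triangulation of cup lid
import cv2
for n,cc in d.items():
    h=cv2.cvtColor(cc['color'],cv2.COLOR_BGR2HSV)
    m=cv2.inRange(h,(5,150,120),(16,255,255));k,_,st,ce=cv2.connectedComponentsWithStats(m)
    for i in range(1,k):
        if st[i,4]>25:print(n,'orange',st[i],ce[i],hit(cc,*ce[i],.119))
E
```

```text
stand
[[0.6034367540199, 0.33023659377476605], [0.5885407230140848, 0.13115856735642503], [0.4598014086712644, 0.13953648238216304], [0.4739722103190923, 0.33879071798896604]] ctr [0.5314 0.2349 0.003 ] sides [np.float64(0.12974683470794313), np.float64(0.19963454696606972), np.float64(0.1290116293891291), np.float64(0.19975750806063194)] yaw [np.float64(85.72081241777012), np.float64(85.93201935928296), np.float64(-3.7802153290303), np.float64(-3.7233635287184987)]
rim
[[0.6411406734552219, -0.16440370886784497], [0.6360301143762761, -0.34641125506522585], [0.5491152289901847, -0.34070239348780545], [0.5555154919835071, -0.16190239427412112]] ctr [ 0.5955 -0.2534  0.08  ] sides [np.float64(0.08566170834603319), np.float64(0.18207928132242596), np.float64(0.0871021722013151), np.float64(0.1789145133442148)] yaw [np.float64(88.3916241097047), np.float64(87.94993537659873), np.float64(-1.6732697246635684), np.float64(-3.757981073885564)]
inner floor-ish rim
[[0.6282068530933511, -0.176979902911795], [0.6240529637334423, -0.2999882414255942], [0.5625468009751662, -0.3294519311636882], [
[... 164 characters left out ...]
909874939858), np.float64(0.1555641221645303)] yaw [np.float64(88.06590410713392), np.float64(87.75883680804624), np.float64(-2.856907665953321), np.float64(25.596116405771216)]
cup [ 0.592  -0.3026  0.122 ]
bottle cap [0.5008 0.2809 0.1143]
pack caps [0.4956 0.2034 0.1143] [0.4938 0.1768 0.1143]
pack top face edges: low [0.4814 0.2175 0.0941] [0.4789 0.1665 0.0941] high [0.5194 0.2119 0.1171] [0.5167 0.1623 0.1171]
marks r,b,g [array([ 0.5305, -0.2234,  0.04  ]), array([ 0.5078, -0.2127,  0.04  ]), array([ 0.4885, -0.2219,  0.04  ])]
scene orange [257 132  17   8 102] [264.8824 135.1863] [ 0.593  -0.3027  0.119 ]
top orange [479 195  25  25 296] [490.8784 206.9662] [ 0.5933 -0.3058  0.119 ]
```

Call:
apply_moves --motion '[{"turn": -0.186,"linear": [0,0,0],"hand": 0.8},{"turn": -0.186,"linear": [0,0,0],"hand": 0.8},{"turn": 0,"linear": [0,-2.2,3.8],"hand": 0.8},{"turn": 0,"linear": [0,-2.2,3.8],"hand": 0.8},{"turn": 0,"linear": [0,-2.2,3.8],"hand": 0.8},{"turn": 0,"linear": [0,-2.2,3.8],"hand": 0.8},{"turn": 0,"linear": [0,-2.2,3.8],"hand": 0.8},{"turn": 0,"linear": [0,-2.2,3.8],"hand": 0.8},{"turn": 0,"linear": [0,-2.2,3.8],"hand": 0.8},{"turn": 0,"linear": [0,-2.0,4.1],"hand": 0.8}]'

```text
t: 1.35
eef_pos: [0.5196, 0.2786, 0.2321]
orientation: [[-0.001, 0.07, 0.998], [-0.0, 0.998, -0.07], [-1.0, -0.0, -0.001]]
ft_force: [-0.5, 0.6, 0.3]
opening: 0.0701
```

```bash
cat >> h.py <<'E'
def rem(s,P,yaw):
    R=np.array(s['orientation']);y=np.degrees(np.arctan2(R[1,1],R[0,1]));t=(y-yaw+180)%360-180
    a=np.radians(yaw);Y=np.array([np.cos(a),np.sin(a),0]);X=np.array([0,0,-1]);Z=np.cross(X,Y);D=np.array(P)-s['eef_pos']
    print('t',s['t'],'pos',np.round(s['eef_pos'],4),'yaw %.1f'%y,'turn %.3f'%np.radians(t),'then shift cm',np.round([D@X*100,D@Y*100,D@Z*100],2),'F',np.round(s['ft_force'],1),'open %.4f'%s['opening'])
E
python3 - <<'E'
from station import ctrl
from h import *
import pickle,cv2
rem(ctrl.get_state(),[.5183,.2797,.082],86)
c=ctrl.snapshot('wrist');cv2.imwrite('pics/w1.png',c['color']);print(c['intrinsics'],c['eye'],c['orientation'])
d=pickle.load(open('s0.pkl','rb'))
print([np.round(proj(d['scene'],p),1) for p in([.5008,.2809,.1143],[.4947,.1901,.1143],[.5955,-.254,.08])])
cv2.imwrite('pics/sc.png',cv2.resize(d['scene']['color'][180:290,360:490],None,fx=5,fy=5,interpolation=cv2.INTER_CUBIC))
E
```

```text
t 1.35 pos [0.5196 0.2786 0.2321] yaw 86.0 turn -0.000 then shift cm [15.01  0.1  -0.13] F [-0.5  0.6  0.3] open 0.0701
[[309.70691629   0.         324.93048701]
 [  0.         309.70691629 193.48030412]
 [  0.           0.           1.        ]] [0.44178508 0.2837872  0.38407619] [[ 7.08481536e-02 -9.49731678e-01 -3.04943076e-01]
 [ 9.97487112e-01  6.74503759e-02  2.16773618e-02]
 [-1.91521366e-05 -3.05712589e-01  9.52123843e-01]]
[array([451.1, 218.4]), array([420.1, 198.9]), array([274.7, 153.5])]
```

View pics/sc.png

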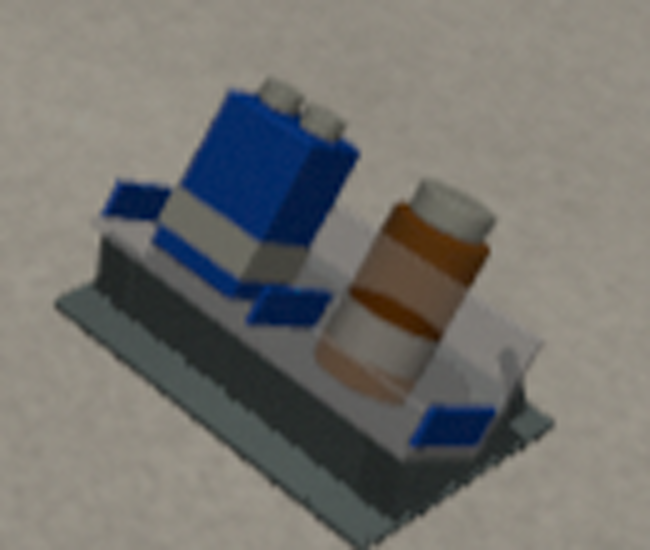

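The enlarged scene crop shows the bottle cap top at crop pixel (458,193) and the pack caps at about (303,100). Both agree with the positions predicted from the top view, so I'm descending on the bottle.

Call:
apply_moves --motion '[{"linear": [3,0.1,-0.1],"turn": 0,"hand": 0.8},{"linear": [4,0,0],"turn": 0,"hand": 0.8},{"linear": [4,0,0],"turn": 0,"hand": 0.8},{"linear": [2.5,0,0],"turn": 0,"hand": 0.8},{"linear": [1.5,0,0],"turn": 0,"hand": 0.8},{"linear": [0,0,0],"turn": 0,"hand": 0.6},{"linear": [0,0,0],"turn": 0,"hand": 0.4},{"linear": [0,0,0],"turn": 0,"hand": 0.3},{"linear": [0,0,0],"turn": 0,"hand": 0.3}]'

```text
t: 2.52
eef_pos: [0.5182, 0.2808, 0.0833]
orientation: [[0.002, 0.07, 0.998], [0.001, 0.998, -0.07], [-1.0, 0.001, 0.002]]
ft_force: [-1.2, -1.1, 4.5]
opening: 0.0451
```

Call:
apply_moves --motion '[{"linear": [-0.5,0,0],"turn": 0,"hand": 0.3},{"linear": [-1.5,0,0],"turn": 0,"hand": 0.3},{"linear": [-3,0,0],"turn": 0,"hand": 0.3},{"linear": [-4,0,0],"turn": 0,"hand": 0.3},{"linear": [-3,0,-1],"turn": 0,"hand": 0.3},{"linear": [0,-4,-2],"turn": 0,"hand": 0.3},{"linear": [0,-5,-2],"turn": 0,"hand": 0.3},{"linear": [0,-5,-2],"turn": 0,"hand": 0.3},{"linear": [0,-5,-1.2],"turn": 0,"hand": 0.3},{"linear": [0,-4.5,0],"turn": 0,"hand": 0.3}]'

```text
t: 3.78
eef_pos: [0.4186, 0.0507, 0.2034]
orientation: [[0.001, 0.07, 0.998], [-0.0, 0.998, -0.07], [-1.0, -0.0, 0.001]]
ft_force: [0.9, -0.6, -1.7]
opening: 0.0448
```

```bash
python3 - <<'E'
from station import ctrl
from h import *
rem(ctrl.get_state(),[.42,.05,.085],86)
a=ctrl.snapshot('scene');t=ctrl.snapshot('top')
s=ctrl.get_state()['eef_pos']
u,v=map(int,proj(a,s));i=cv2.resize(a['color'][v-60:v+70,u-75:u+75],None,fx=4,fy=4,interpolation=cv2.INTER_CUBIC)
cv2.imwrite('pics/a1.png',i);print(u,v)
E
```

```text
t 3.775 pos [0.4186 0.0507 0.2034] yaw 86.0 turn 0.000 then shift cm [11.84 -0.06  0.14] F [ 0.9 -0.6 -1.7] open 0.0448
399 133
```

View pics/a1.png

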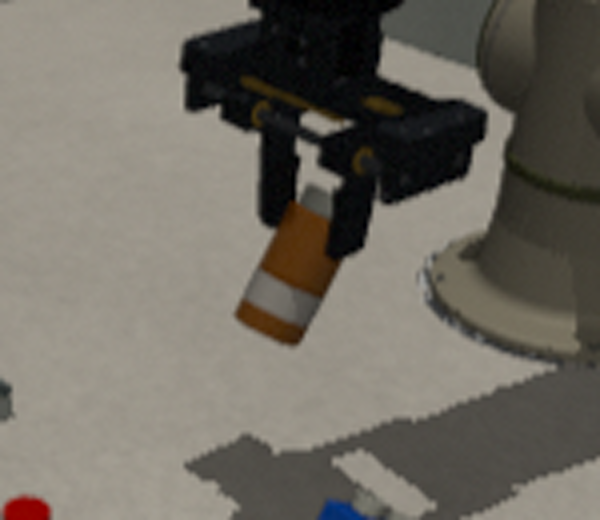

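The bottle hangs at its 30° lean, cap towards the robot. Now lowering to the open bench.

Call:
apply_moves --motion '[{"linear": [4,0,0],"turn": 0,"hand": 0.3},{"linear": [5,0,0],"turn": 0,"hand": 0.3},{"linear": [3,0,0],"turn": 0,"hand": 0.3},{"linear": [1.6,0,0],"turn": 0,"hand": 0.3},{"linear": [0.2,0,0],"turn": 0,"hand": 0.3},{"linear": [0.15,0,0],"turn": 0,"hand": 0.3},{"linear": [0.1,0,0],"turn": 0,"hand": 0.3},{"linear": [0,0,0],"turn": 0,"hand": 0.3}]'

```text
t: 4.88
eef_pos: [0.4198, 0.052, 0.0623]
orientation: [[0.001, 0.07, 0.998], [-0.0, 0.998, -0.07], [-1.0, 0.0, 0.001]]
ft_force: [1.3, 0.2, -0.2]
opening: 0.0451
```

Call:
apply_moves --motion '[{"linear": [0.15,0,0.1],"turn": 0,"hand": 0.3},{"linear": [0.05,0,0.3],"turn": 0,"hand": 0.3},{"linear": [0,0,0.3],"turn": 0,"hand": 0.3}]'

```text
t: 5.25
eef_pos: [0.4277, 0.0514, 0.0618]
orientation: [[0.003, 0.07, 0.998], [-0.0, 0.998, -0.07], [-1.0, -0.0, 0.003]]
ft_force: [-5.6, 0.7, 23.7]
opening: 0.0451
```

Call:
apply_moves --motion '[{"linear": [-0.05,0,0.3],"turn": 0,"hand": 0.3},{"linear": [0,0,0.3],"turn": 0,"hand": 0.3},{"linear": [0,0,0.3],"turn": 0,"hand": 0.3}]'

```text
t: 5.62
eef_pos: [0.4366, 0.0507, 0.0619]
orientation: [[0.003, 0.07, 0.998], [-0.001, 0.998, -0.07], [-1.0, -0.0, 0.003]]
ft_force: [-1.4, -0.1, 14.3]
opening: 0.0451
```

```bash
cat > tilt.py <<'E'
from station import ctrl
from h import *
import sys
a=ctrl.snapshot('scene');s=ctrl.get_state();print(s['eef_pos'],s['ft_force'])
u,v=map(int,proj(a,s['eef_pos']));i=a['color'][v-60:v+70,u-75:u+75]
cv2.imwrite(f'pics/{sys.argv[1]}.png',cv2.resize(i,None,fx=4,fy=4,interpolation=cv2.INTER_CUBIC))
h=cv2.cvtColor(i,cv2.COLOR_BGR2HSV)
m=cv2.inRange(h,(8,120,60),(22,255,255)) if sys.argv[2]=='b' else cv2.inRange(h,(105,130,50),(125,255,255))
c=max(cv2.findContours(m,cv2.RETR_EXTERNAL,cv2.CHAIN_APPROX_NONE)[0],key=cv2.contourArea)
print(cv2.minAreaRect(c),cv2.contourArea(c))
E
python3 tilt.py a2 b
```

```text
[0.43691033 0.05063188 0.06189837] [-2.1267058   0.4443849  15.54447573]
((75.65518188476562, 61.63793182373047), (13.261951446533203, 18.251596450805664), 23.198591232299805) 166.5
```

View pics/a2.png

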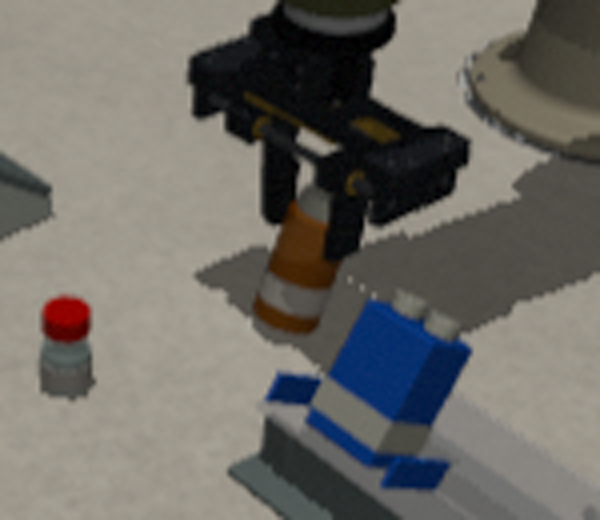

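The tilt is down to about 18°, so the drag is working. Carrying on.

Call:
apply_moves --motion '[{"linear": [0,0,0.3],"turn": 0,"hand": 0.3},{"linear": [0.03,0,0.35],"turn": 0,"hand": 0.3},{"linear": [0.05,0,0.35],"turn": 0,"hand": 0.3},{"linear": [0.07,0,0.35],"turn": 0,"hand": 0.3},{"linear": [0.08,0,0.35],"turn": 0,"hand": 0.3},{"linear": [0.05,0,0.2],"turn": 0,"hand": 0.3},{"linear": [0.02,0,0.1],"turn": 0,"hand": 0.3}]'

```text
t: 6.55
eef_pos: [0.4567, 0.0492, 0.0586]
orientation: [[0.003, 0.07, 0.998], [-0.001, 0.998, -0.07], [-1.0, -0.0, 0.003]]
ft_force: [-0.1, -0.4, 10.5]
opening: 0.0448
```

```bash
python3 tilt.py a3 b
```

```text
[0.45677576 0.04918823 0.05859659] [-0.24794914 -0.09645598 10.94525859]
((75.1463394165039, 58.182926177978516), (9.6075439453125, 13.583078384399414), 6.34019136428833) 69.5
```

View pics/a3.png

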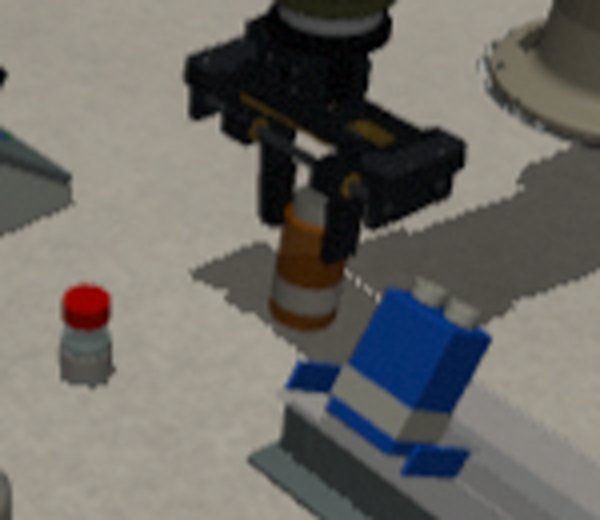

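Nearly upright. I'll release so it settles flat, then regrip a little higher.

Call:
apply_moves --motion '[{"linear": [-0.05,0,0],"turn": 0,"hand": 0.5},{"linear": [0,0,0],"turn": 0,"hand": 0.65},{"linear": [0,0,0],"turn": 0,"hand": 0.75},{"linear": [-0.35,0,0],"turn": 0,"hand": 0.75},{"linear": [0,0,0],"turn": 0,"hand": 0.75},{"linear": [0,0,0],"turn": 0,"hand": 0.75}]'

```text
t: 7.35
eef_pos: [0.4554, 0.0495, 0.0613]
orientation: [[0.0, 0.07, 0.998], [-0.0, 0.998, -0.07], [-1.0, -0.0, 0.0]]
ft_force: [-0.6, 0.4, -0.1]
opening: 0.0656
```

```bash
python3 - <<'E'
from station import ctrl
from h import *
# upright check: predicted cap position vs cap seen
for n in('scene','top'):
    a=ctrl.snapshot(n);s=ctrl.get_state();h=cv2.cvtColor(a['color'],cv2.COLOR_BGR2HSV)
    u,v=map(int,proj(a,[s['eef_pos'][0],s['eef_pos'][1],.03]))
    m=np.zeros(h.shape[:2],'uint8');m[v-35:v+35,u-25:u+25]=cv2.inRange(h,(6,100,40),(24,255,255))[v-35:v+35,u-25:u+25]
    c=cv2.findContours(m,cv2.RETR_EXTERNAL,cv2.CHAIN_APPROX_NONE)[0]
    print(n,'body axis pred bottom/top',np.round(proj(a,[*s['eef_pos'][:2],0]),1),np.round(proj(a,[*s['eef_pos'][:2],.08]),1))
    for k in c:
        if cv2.contourArea(k)>15:print(cv2.boundingRect(k),cv2.minAreaRect(k))
    cv2.imwrite('pics/%s_b.png'%n,a['color'])
rem(s,[.4567,.0492,.062],86)
E
```

```text
scene body axis pred bottom/top [383.  204.5] [385.5 180. ]
(376, 202, 17, 7) ((383.73077392578125, 205.65386962890625), (16.248550415039062, 5.333493232727051), 7.125016689300537)
(377, 178, 17, 21) ((385.0, 188.0), (16.0, 20.0), 0.0)
top body axis pred bottom/top [294.8 283. ] [291.8 287.5]
t 7.45 pos [0.4554 0.0495 0.0613] yaw 86.0 turn 0.000 then shift cm [-0.07 -0.02  0.13] F [-0.1 -0.6  1. ] open 0.0663
```

Call:
apply_moves --motion '[{"linear": [0,0,0],"turn": 0,"hand": 0.5},{"linear": [0,0,0],"turn": 0,"hand": 0.3},{"linear": [0,0,0],"turn": 0,"hand": 0.3},{"linear": [-0.5,0,0],"turn": 0,"hand": 0.3},{"linear": [-1.5,0,0],"turn": 0.12,"hand": 0.3},{"linear": [-3,0,0],"turn": 0.17,"hand": 0.3},{"linear": [-4,0,0],"turn": 0.17,"hand": 0.3},{"linear": [-4,0,0],"turn": 0.17,"hand": 0.3},{"linear": [-2,0,0],"turn": 0.17,"hand": 0.3},{"linear": [0,0,0],"turn": 0.17,"hand": 0.3}]'

```text
t: 8.7
eef_pos: [0.4559, 0.0494, 0.2131]
orientation: [[0.003, 0.865, 0.502], [-0.0, 0.502, -0.865], [-1.0, 0.003, 0.002]]
ft_force: [0.6, -0.1, -1.8]
opening: 0.0451
```

Call:
apply_moves --motion '[{"linear": [0,0,0],"turn": 0.17,"hand": 0.3},{"linear": [0,0,0],"turn": 0.17,"hand": 0.3},{"linear": [0,0,0],"turn": 0.17,"hand": 0.3},{"linear": [0,0,0],"turn": 0.05,"hand": 0.3}]'

```text
t: 9.2
eef_pos: [0.4552, 0.0495, 0.2115]
orientation: [[-0.0, 0.999, -0.032], [0.0, -0.032, -0.999], [-1.0, -0.0, -0.0]]
ft_force: [-0.6, 0.1, -1.6]
opening: 0.0451
```

```bash
python3 - <<'E'
from station import ctrl
from h import *
W=np.array([.5955,-.2540]);a=np.radians(-1.8)
P=W+.0015*np.array([-np.sin(a),np.cos(a)]);print(P)
rem(ctrl.get_state(),[*P,.2],-1.8)
E
```

```text
[ 0.59554712 -0.25250074]
t 9.2 pos [0.4552 0.0495 0.2115] yaw -1.8 turn -0.001 then shift cm [ 1.15 14.97 29.74] F [-0.6  0.1 -1.6] open 0.0451
```

Call:
apply_moves --motion '[{"linear": [0,1.9,3],"turn": 0,"hand": 0.3},{"linear": [0,2.1,4.2],"turn": 0,"hand": 0.3},{"linear": [0,2.1,4.2],"turn": 0,"hand": 0.3},{"linear": [0,2.1,4.2],"turn": 0,"hand": 0.3},{"linear": [0,2.1,4.2],"turn": 0,"hand": 0.3},{"linear": [0,2.1,4.2],"turn": 0,"hand": 0.3},{"linear": [0,1.6,3.4],"turn": 0,"hand": 0.3},{"linear": [0,1.0,2.3],"turn": 0,"hand": 0.3},{"linear": [0,0,0],"turn": 0,"hand": 0.3}]'

```text
t: 10.32
eef_pos: [0.5966, -0.2529, 0.2107]
orientation: [[-0.001, 1.0, -0.031], [0.0, -0.031, -1.0], [-1.0, -0.001, -0.0]]
ft_force: [-1.0, 0.0, -1.5]
opening: 0.0451
```

```bash
python3 - <<'E'
from station import ctrl
from h import *
rem(ctrl.get_state(),[.5955,-.2525,.106],-1.8)
c=ctrl.snapshot('wrist');print(c['intrinsics'][0,0],c['intrinsics'][:2,2],c['eye'],c['orientation'].tolist())
cv2.imwrite('pics/w2.png',np.clip(255*(c['color']/255.)**.7,0,255).astype('uint8'))
E
```

```text
t 10.325 pos [ 0.5966 -0.2529  0.2107] yaw -1.8 turn 0.001 then shift cm [10.47 -0.11 -0.04] F [-1.   0.  -1.5] open 0.0451
309.70691628693146 [324.93048701 193.48030412] [ 0.60073899 -0.17374561  0.36265879] [[0.9994979071385448, 0.02978077647841655, 0.01081845543548272], [-0.031662763904709845, 0.9515395610770675, 0.3058920284792892], [-0.0011844862099398901, -0.3060809844756813, 0.9520047415505944]]
```

View pics/w2.png

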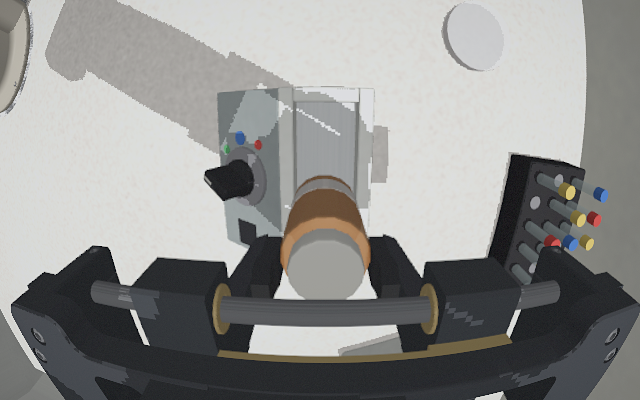

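The wrist view shows the well beyond the bottle: rim outer corners at (281,89) and (374,88), inner corners at about (296,101) and (358,101). I'll check the well centre against these.

```bash
cat >> h.py <<'E'
def fhit(c,u,v,z):
    K=c['intrinsics'];x,y=u-K[0,2],v-K[1,2];r=np.hypot(x,y);th=r/K[0,0]
    d=np.array(c['orientation'])@np.array([np.sin(th)*x/r,-np.sin(th)*y/r,-np.cos(th)]);e=np.array(c['eye']);return e+d*(z-e[2])/d[2]
E
python3 - <<'E'
from h import *
c=dict(intrinsics=np.array([[309.7069,0,324.9305],[0,309.7069,193.4803],[0,0,1]]),eye=[0.60073899,-0.17374561,0.36265879],orientation=[[0.9994979071385448,0.02978077647841655,0.01081845543548272],[-0.031662763904709845,0.9515395610770675,0.3058920284792892],[-0.0011844862099398901,-0.3060809844756813,0.9520047415505944]])
W=np.array([.5955,-.2540]);a=np.radians(-1.8);R=np.array([[np.cos(a),-np.sin(a)],[np.sin(a),np.cos(a)]])
for p in((281,89),(374,88),(296,101),(358,101),(296,180),(358,180),(279,190),(370,190)):print(p,np.round((R.T@(fhit(c,*p,.08)[:2]-W))*1000,1))
E
```

```text
(281, 89) [-37.2  88.5]
(374, 88) [46.7 89.5]
(296, 101) [-23.7  77.1]
(358, 101) [32.2 77.2]
(296, 180) [-25.1   2.9]
(358, 180) [33.8  2.9]
(279, 190) [-41.8  -7. ]
(370, 190) [45.7 -7. ]
```

```bash
python3 - <<'E'
from h import *
c=dict(intrinsics=np.array([[309.7069,0,324.9305],[0,309.7069,193.4803],[0,0,1]]),eye=[0.60073899,-0.17374561,0.36265879],orientation=[[0.9994979071385448,0.02978077647841655,0.01081845543548272],[-0.031662763904709845,0.9515395610770675,0.3058920284792892],[-0.0011844862099398901,-0.3060809844756813,0.9520047415505944]])
W=np.array([.5955,-.2540]);a=np.radians(-1.8);R=np.array([[np.cos(a),-np.sin(a)],[np.sin(a),np.cos(a)]])
g=cv2.cvtColor(cv2.imread('pics/w2.png'),cv2.COLOR_BGR2GRAY).astype(int)
for v in(110,150,165):
    print(v,[(u,x) for u,x in enumerate(g[v-2:v+3].mean(0).astype(int)) if u in range(274,302) or u in range(350,380)])
print('cap', fhit(c,327,265,.2444),'TCP .5966 -.2529')
import pickle
t=pickle.load(open('s0.pkl','rb'))['top'];q=cv2.cvtColor(t['color'],cv2.COLOR_BGR2GRAY).astype(int)
for u in(430,450):
    col=q[:,u-2:u+3].mean(1);print(u,[(v,int(col[v]),np.round((R.T@(hit(t,u,v,.08)[:2]-W))*1000,1)[0].item()) for v in list(range(183,200))+list(range(220,236))])
E
```

```text
110 [(274, np.int64(157)), (275, np.int64(156)), (276, np.int64(163)), (277, np.int64(168)), (278, np.int64(187)), (279, np.int64(214)), (280, np.int64(222)), (281, np.int64(223)), (282, np.int64(204)), (283, np.int64(191)), (284, np.int64(186)), (285, np.int64(165)), (286, np.int64(167)), (287, np.int64(166)), (288, np.int64(187)), (289, np.int64(189)), (290, np.int64(200)), (291, np.int64(192)), (292, np.int64(167)), (293, np.int64(118)), (294, np.int64(116)), (295, np.int64(113)), (296, np.int64(164)), (297, np.int64(191)), (298, np.int64(191)), (299, np.int64(174)), (300, np.int64(186)), (301, np.int64(189)), (350, np.int64(179)), (351, np.int64(194)), (352, np.int64(193)), (353, np.int64(194)), (354, np.int64(174)), (355, np.int64(140)), (356, np.int64(119)), (357, np.int64(114)), (358, np.int64(112)), (359, np.int64(183)), (360, np.int64(213)), (361, np.int64(221)), (362, np.int64(222)), (363, np.int64(221)), (364, np.int64(221)), (365, np.int64(221)), (366, np.int64(221)), (367, np.int64(221)), (368, np.int64(221)), (369, np.int64(221)), (370, np.int64(221)), (371, np.int64(22
[... 3310 characters left out ...]
-41.0), (231, 85, -42.9), (232, 62, -44.7), (233, 56, -46.6), (234, 55, -48.4), (235, 55, -50.3)]
450 [(183, 122, 48.1), (184, 117, 46.2), (185, 109, 44.3), (186, 117, 42.4), (187, 123, 40.5), (188, 124, 38.6), (189, 124, 36.7), (190, 124, 34.7), (191, 118, 32.8), (192, 98, 30.9), (193, 56, 29.0), (194, 37, 27.1), (195, 46, 25.2), (196, 71, 23.3), (197, 106, 21.4), (198, 117, 19.5), (199, 119, 17.6), (220, 117, -21.8), (221, 117, -23.7), (222, 117, -25.6), (223, 111, -27.4), (224, 93, -29.3), (225, 94, -31.2), (226, 115, -33.0), (227, 123, -34.9), (228, 124, -36.7), (229, 124, -38.6), (230, 116, -40.4), (231, 92, -42.3), (232, 68, -44.1), (233, 57, -46.0), (234, 55, -47.8), (235, 56, -49.7)]
```

```bash
python3 - <<'E'
from h import *
from station import ctrl
c=ctrl.snapshot('wrist');s=ctrl.get_state();print(s['eef_pos'])
i=c['color'];
print([(v,i[v,325].tolist()) for v in range(168,212,2)])
for v in (175,176,177,178,179,180):print(v,fhit(c,325,v,.1494)[1]-.023)
for v in (228,232,236,296,298,300,302):print(v,i[v,327],fhit(c,327,v,.2444)[:2], )
b=ctrl.snapshot('scene');h=cv2.cvtColor(b['color'],cv2.COLOR_BGR2HSV)
for z in(.16,.2,.22):print(z,proj(b,[s['eef_pos'][0],s['eef_pos'][1],z]))
m=cv2.inRange(h,(6,100,40),(24,255,255));u,v=map(int,proj(b,s['eef_pos']));print([(r,np.flatnonzero(m[r,u-25:u+25])[[0,-1]]+u-25) for r in range(v-20,v+40,3) if m[r,u-25:u+25].sum()>800])
E
```

```text
[ 0.59646821 -0.25110374  0.2112107 ]
[(168, [132, 131, 127]), (170, [130, 129, 127]), (172, [131, 130, 127]), (174, [117, 118, 119]), (176, [23, 42, 67]), (178, [42, 58, 76]), (180, [94, 96, 98]), (182, [93, 95, 97]), (184, [93, 96, 98]), (186, [99, 101, 103]), (188, [77, 89, 102]), (190, [28, 47, 71]), (192, [29, 47, 71]), (194, [29, 47, 71]), (196, [29, 48, 71]), (198, [29, 47, 72]), (200, [30, 49, 72]), (202, [31, 48, 72]), (204, [30, 48, 72]), (206, [31, 49, 71]), (208, [29, 47, 71]), (210, [30, 49, 72])]
175 -0.25038444429402273
176 -0.25111961366454155
177 -0.2518560185165603
178 -0.2525936773609344
179 -0.25333260882400016
180 -0.2540728316495817
228 [ 83 100 130] [ 0.59964537 -0.22588798]
232 [91 94 94] [ 0.59959333 -0.22773829]
236 [94 97 97] [ 0.59954076 -0.22961097]
296 [124 129 129] [ 0.59866673 -0.26121391]
298 [119 124 124] [ 0.59863401 -0.26241248]
300 [36 34 33] [ 0.59860099 -0.26362284]
302 [43 41 40] [ 0.59856768 -0.26484525]
0.16 (np.float64(273.24337198768245), np.float64(128.87521182303797))
0.2 (np.float64(272.2835167747787), np.float64(115.56994853460522))
0.22 (np.float64(271.7890352849013), np.float64(108.71557474402927))
[(109, array([267, 281])), (112, array([268, 281])), (115, array([266, 281])), (118, array([266, 281])), (121, array([266, 281])), (124, array([268, 279])), (133, array([258, 282])), (136, array([257, 274])), (139, array([257, 273])), (142, array([259, 271]))]
```

Tool, base and well agree: the base sits under the TCP to about 1 mm, and the wrist-camera bias cancels. Lowering the bottle now.

Call:
apply_moves --motion '[{"linear": [3,-0.05,0.05],"turn": 0,"hand": 0.3},{"linear": [3,0,0],"turn": 0,"hand": 0.3},{"linear": [2,0,0],"turn": 0,"hand": 0.3},{"linear": [1.2,0,0],"turn": 0,"hand": 0.3},{"linear": [0.6,0,0],"turn": 0,"hand": 0.3},{"linear": [0.3,0,0],"turn": 0,"hand": 0.3},{"linear": [0.2,0,0],"turn": 0,"hand": 0.3},{"linear": [0.1,0,0],"turn": 0,"hand": 0.3},{"linear": [0,0,0],"turn": 0,"hand": 0.3}]'

```text
t: 11.6
eef_pos: [0.5963, -0.2523, 0.1075]
orientation: [[0.0, 1.0, -0.029], [-0.0, -0.029, -1.0], [-1.0, 0.0, 0.0]]
ft_force: [0.0, 0.0, -1.8]
opening: 0.0451
```

Call:
apply_moves --motion '[{"linear": [0.05,0,0],"turn": 0,"hand": 0.3},{"linear": [0.05,0,0],"turn": 0,"hand": 0.3},{"linear": [0,0,0],"turn": 0,"hand": 0.3}]'

```text
t: 11.98
eef_pos: [0.5962, -0.2522, 0.1063]
orientation: [[-0.0, 1.0, -0.029], [0.0, -0.029, -1.0], [-1.0, -0.0, -0.0]]
ft_force: [-0.4, 0.5, -1.5]
opening: 0.0452
```

Call:
apply_moves --motion '[{"linear": [0.05,0,0],"turn": 0,"hand": 0.3},{"linear": [0.05,0,0],"turn": 0,"hand": 0.3},{"linear": [0,0,0],"turn": 0,"hand": 0.3}]'

```text
t: 12.35
eef_pos: [0.5962, -0.2523, 0.1054]
orientation: [[0.0, 1.0, -0.029], [-0.0, -0.029, -1.0], [-1.0, 0.0, 0.0]]
ft_force: [-0.1, -0.2, 0.3]
opening: 0.0454
```

Call:
apply_moves --motion '[{"linear": [0,0,0],"turn": 0,"hand": 0.55},{"linear": [0,0,0],"turn": 0,"hand": 0.65},{"linear": [0,0,0],"turn": 0,"hand": 0.75},{"linear": [-1,0,0],"turn": 0,"hand": 0.75},{"linear": [-3,0,0],"turn": 0,"hand": 0.75},{"linear": [-4,0,0],"turn": 0,"hand": 0.75},{"linear": [-3,0,0],"turn": 0,"hand": 0.75},{"linear": [0,-1.3,-4.2],"turn": 0,"hand": 0.75},{"linear": [0,-1.3,-5],"turn": 0,"hand": 0.75},{"linear": [0,-1.3,-5],"turn": 0,"hand": 0.75}]'

```text
t: 13.6
eef_pos: [0.5609, -0.1078, 0.2162]
orientation: [[0.001, 1.0, -0.029], [-0.0, -0.029, -1.0], [-1.0, 0.001, 0.0]]
ft_force: [0.7, -0.8, 0.1]
opening: 0.0661
```

Call:
apply_moves --motion '[{"linear": [0,-1.3,-5],"turn": 0,"hand": 0.75},{"linear": [0,-1.3,-5],"turn": 0,"hand": 0.75},{"linear": [0,0,0],"turn": -0.18,"hand": 0.75},{"linear": [0,0,0],"turn": -0.18,"hand": 0.75},{"linear": [0,0,0],"turn": -0.18,"hand": 0.75},{"linear": [0,0,0],"turn": -0.18,"hand": 0.75},{"linear": [0,0,0],"turn": -0.18,"hand": 0.75},{"linear": [0,0,0],"turn": -0.18,"hand": 0.75},{"linear": [0,0,0],"turn": -0.18,"hand": 0.75},{"linear": [0,0,0],"turn": -0.18,"hand": 0.75}]'

```text
t: 14.85
eef_pos: [0.5384, -0.0085, 0.2161]
orientation: [[0.001, 0.153, 0.988], [-0.0, 0.988, -0.153], [-1.0, -0.0, 0.001]]
ft_force: [0.3, -0.3, 0.6]
opening: 0.066
```

```bash
python3 - <<'E'
from station import ctrl
from h import *
rem(ctrl.get_state(),[.5117,.1889,.083],86)
b=ctrl.snapshot('scene');t=ctrl.snapshot('top')
i=np.hstack([cv2.resize(b['color'][110:200,235:335],None,fx=4,fy=4,interpolation=cv2.INTER_CUBIC),cv2.resize(t['color'][180:270,400:500],None,fx=4,fy=4,interpolation=cv2.INTER_CUBIC)])
cv2.imwrite('pics/well1.png',np.clip(255*(i/255.)**.7,0,255).astype('uint8'))
for c in(b,t):
    h=cv2.cvtColor(c['color'],cv2.COLOR_BGR2HSV);m=cv2.inRange(h,(3,170,110),(13,255,255));k,_,st,ce=cv2.connectedComponentsWithStats(m)
    print([(st[j].tolist(),hit(c,*ce[j],.12)) for j in range(1,k) if st[j,4]>40])
E
```

```text
t 14.85 pos [ 0.5384 -0.0085  0.2161] yaw 81.2 turn -0.084 then shift cm [13.31 19.51 -4.04] F [ 0.3 -0.3  0.6] open 0.0660
[([257, 132, 16, 8, 90], array([ 0.59755609, -0.30163889,  0.12      ]))]
[([477, 194, 27, 28, 571], array([ 0.59262447, -0.30381332,  0.12      ]))]
```

View pics/well1.png

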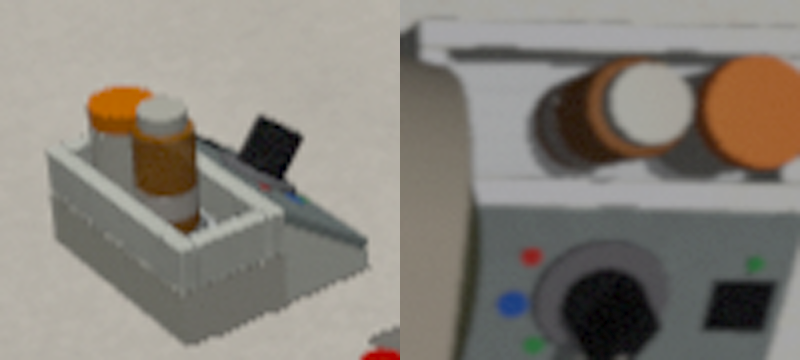

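The bottle stands upright beside the undisturbed cup (cap in the top crop at (650,105), cup lid at (757,110)). Next, the pack.

Call:
apply_moves --motion '[{"linear": [0,0,0],"turn": -0.084,"hand": 0.85},{"linear": [0,4,-0.8],"turn": 0,"hand": 0.85},{"linear": [0,5,-1.1],"turn": 0,"hand": 0.85},{"linear": [0,5,-1.1],"turn": 0,"hand": 0.85},{"linear": [0,3.7,-0.7],"turn": 0,"hand": 0.85},{"linear": [0,1.8,-0.35],"turn": 0,"hand": 0.85},{"linear": [2,0,0],"turn": 0,"hand": 0.85},{"linear": [4,0,0],"turn": 0,"hand": 0.85},{"linear": [3,0,0],"turn": 0,"hand": 0.85}]'

```text
t: 16.08
eef_pos: [0.5126, 0.1883, 0.1241]
orientation: [[-0.0, 0.079, 0.997], [-0.0, 0.997, -0.079], [-1.0, -0.0, -0.0]]
ft_force: [-0.2, -0.7, -0.1]
opening: 0.075
```

```bash
python3 - <<'E'
from station import ctrl
from h import *
rem(ctrl.get_state(),[.5117,.1889,.083],86)
E
```

```text
t 16.075 pos [0.5126 0.1883 0.1241] yaw 85.5 turn -0.009 then shift cm [ 4.11  0.05 -0.1 ] F [-0.2 -0.7 -0.1] open 0.0750
```

Call:
apply_moves --motion '[{"linear": [2,0,-0.1],"turn": -0.009,"hand": 0.85},{"linear": [1.4,0,0],"turn": 0,"hand": 0.85},{"linear": [0.7,0,0],"turn": 0,"hand": 0.85},{"linear": [0,0,0],"turn": 0,"hand": 0.7},{"linear": [0,0,0],"turn": 0,"hand": 0.5},{"linear": [0,0,0],"turn": 0,"hand": 0.4},{"linear": [0,0,0],"turn": 0,"hand": 0.4}]'

```text
t: 16.95
eef_pos: [0.512, 0.1892, 0.085]
orientation: [[0.001, 0.067, 0.998], [0.0, 0.998, -0.067], [-1.0, 0.0, 0.001]]
ft_force: [0.0, 0.4, 4.1]
opening: 0.0537
```

Call:
apply_moves --motion '[{"linear": [-0.5,0,0],"turn": 0,"hand": 0.4},{"linear": [-1.5,0,0],"turn": 0,"hand": 0.4},{"linear": [-3,0,0],"turn": 0,"hand": 0.4},{"linear": [-3.5,0,-0.6],"turn": 0,"hand": 0.4},{"linear": [0,-3,-2],"turn": 0,"hand": 0.4},{"linear": [0,-4,-2.2],"turn": 0,"hand": 0.4},{"linear": [0,-4,-2.2],"turn": 0,"hand": 0.4},{"linear": [0,-3.5,-1.2],"turn": 0,"hand": 0.4},{"linear": [3,0,0],"turn": 0,"hand": 0.4},{"linear": [4,0,0],"turn": 0,"hand": 0.4}]'

```text
t: 18.2
eef_pos: [0.4209, 0.0494, 0.1]
orientation: [[0.004, 0.068, 0.998], [-0.001, 0.998, -0.068], [-1.0, -0.0, 0.004]]
ft_force: [0.4, -0.2, -2.7]
opening: 0.0539
```

Call:
apply_moves --motion '[{"linear": [2,0,0],"turn": 0,"hand": 0.4},{"linear": [0.9,0,0],"turn": 0,"hand": 0.4},{"linear": [0.2,0,0],"turn": 0,"hand": 0.4},{"linear": [0,0,0],"turn": 0,"hand": 0.4}]'

```text
t: 18.7
eef_pos: [0.4206, 0.0499, 0.0691]
orientation: [[0.001, 0.067, 0.998], [-0.0, 0.998, -0.067], [-1.0, -0.0, 0.001]]
ft_force: [0.6, 0.1, -1.4]
opening: 0.0542
```

Call:
apply_moves --motion '[{"linear": [0.2,0,0],"turn": 0,"hand": 0.4},{"linear": [0.15,0,0],"turn": 0,"hand": 0.4},{"linear": [0,0,0],"turn": 0,"hand": 0.4}]'

```text
t: 19.08
eef_pos: [0.4202, 0.0499, 0.0649]
orientation: [[0.0, 0.067, 0.998], [-0.0, 0.998, -0.067], [-1.0, -0.0, 0.0]]
ft_force: [0.4, 1.2, -2.3]
opening: 0.0536
```

Call:
apply_moves --motion '[{"linear": [0.1,0,0],"turn": 0,"hand": 0.4},{"linear": [0.1,0,0],"turn": 0,"hand": 0.4},{"linear": [0,0,0],"turn": 0,"hand": 0.4}]'

```text
t: 19.45
eef_pos: [0.4207, 0.0499, 0.064]
orientation: [[0.002, 0.067, 0.998], [-0.0, 0.998, -0.067], [-1.0, -0.0, 0.002]]
ft_force: [-5.0, 1.6, 15.3]
opening: 0.054
```

Call:
apply_moves --motion '[{"linear": [0,0,0.3],"turn": 0,"hand": 0.4},{"linear": [0,0,0.3],"turn": 0,"hand": 0.4},{"linear": [0,0,0.3],"turn": 0,"hand": 0.4},{"linear": [0,0,0.3],"turn": 0,"hand": 0.4},{"linear": [0,0,0.3],"turn": 0,"hand": 0.4}]'

```text
t: 20.08
eef_pos: [0.4353, 0.049, 0.0635]
orientation: [[0.0, 0.067, 0.998], [0.0, 0.998, -0.067], [-1.0, 0.0, 0.0]]
ft_force: [-3.6, -0.1, 7.3]
opening: 0.0536
```

```bash
python3 tilt.py p2 p
```

```text
[0.43560416 0.04891158 0.06351244] [-2.89635085  0.45162251  8.71707645]
((76.6551742553711, 62.3620719909668), (25.254566192626953, 22.097745895385742), 21.801406860351562) 373.0
```

Call:
apply_moves --motion '[{"linear": [0.05,0,0.3],"turn": 0,"hand": 0.4},{"linear": [0.05,0,0.35],"turn": 0,"hand": 0.4},{"linear": [0.05,0,0.35],"turn": 0,"hand": 0.4},{"linear": [0.05,0,0.35],"turn": 0,"hand": 0.4},{"linear": [0.05,0,0.35],"turn": 0,"hand": 0.4},{"linear": [0,0,0.3],"turn": 0,"hand": 0.4},{"linear": [0,0,0.2],"turn": 0,"hand": 0.4}]'

```text
t: 21.0
eef_pos: [0.4571, 0.0474, 0.0603]
orientation: [[-0.0, 0.067, 0.998], [0.0, 0.998, -0.067], [-1.0, -0.0, -0.0]]
ft_force: [-2.4, -0.0, 2.7]
opening: 0.0538
```

```bash
python3 tilt.py p3 p
```

```text
[0.45730659 0.04741841 0.06030222] [-2.22551937 -0.18729155  2.97800175]
((77.04728698730469, 61.533782958984375), (29.294403076171875, 20.57583236694336), 35.53767776489258) 351.5
```

View pics/p3.png

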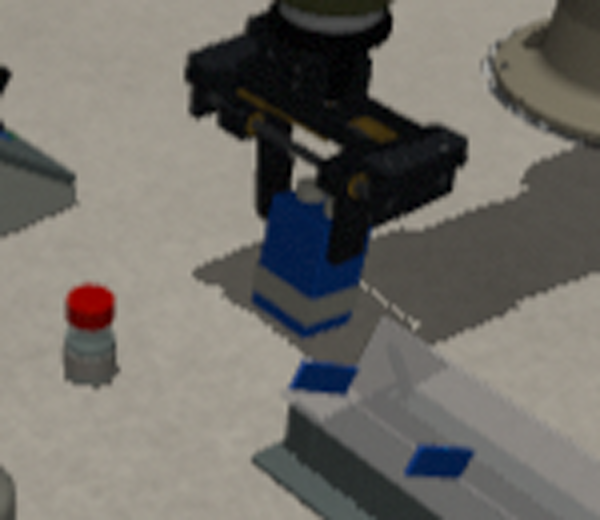

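Call:
apply_moves --motion '[{"linear": [0.1,0,0.3],"turn": 0,"hand": 0.4},{"linear": [0.1,0,0.3],"turn": 0,"hand": 0.4},{"linear": [0.05,0,0.3],"turn": 0,"hand": 0.4}]'

```text
t: 21.42
eef_pos: [0.4661, 0.0468, 0.0577]
orientation: [[-0.0, 0.067, 0.998], [0.0, 0.998, -0.067], [-1.0, 0.0, -0.0]]
ft_force: [-1.9, -0.2, 2.4]
opening: 0.0537
```

```bash
cat > edge.py <<'E'
from station import ctrl
from h import *
a=ctrl.snapshot('scene');s=ctrl.get_state();x,y,z=s['eef_pos'];print(s['eef_pos'],s['ft_force'],s['opening'])
u0=int(proj(a,[x,y,.03])[0]);h=cv2.cvtColor(a['color'],cv2.COLOR_BGR2HSV)
# upright model: front vertical edges projected vs the seen left edge of the blue
for r in np.array([[-.023,-.027],[.023,-.027],[.023,.027],[-.023,.027]]):
    print(r,np.round(proj(a,[x+r[0],y+r[1],.005]),1),np.round(proj(a,[x+r[0],y+r[1],.08]),1))
m=cv2.inRange(h,(105,110,40),(125,255,255));v0=int(proj(a,[x,y,.1])[1])
for v in range(v0,v0+44,3):
    k=np.flatnonzero(m[v,u0-25:u0+30])
    if len(k):print(v,k[0]+u0-25,k[-1]+u0-25,end=' | ')
E
python3 edge.py
```

```text
[0.46646972 0.04677297 0.05767564] [-2.00463633  0.84450447  3.06642717] 0.05389347212737802
[-0.023 -0.027] [378.2 196.6] [380.4 173.8]
[ 0.023 -0.027] [366.6 202.9] [368.3 179.9]
[0.023 0.027] [381.1 212.1] [383.5 188.8]
[-0.023  0.027] [392.8 205.4] [395.6 182.3]
177 373 379 | 180 373 385 | 183 373 387 | 186 373 397 | 189 372 397 | 192 372 396 | 195 374 396 | 198 378 394 | 201 370 387 | 204 373 376 | 207 377 393 | 210 381 386 | 216 383 386 |
```

Only about 3° left. Release, let it settle, and measure where it stands.

Call:
apply_moves --motion '[{"linear": [0,0,0],"turn": 0,"hand": 0.62},{"linear": [0,0,0],"turn": 0,"hand": 0.72},{"linear": [0,0,0],"turn": 0,"hand": 0.85},{"linear": [-3,0,0],"turn": 0,"hand": 0.85},{"linear": [-5,0,0],"turn": 0,"hand": 0.85},{"linear": [0,0,0],"turn": 0,"hand": 0.85}]'

```text
t: 22.22
eef_pos: [0.4677, 0.0467, 0.1408]
orientation: [[0.007, 0.067, 0.998], [-0.001, 0.998, -0.067], [-1.0, -0.001, 0.007]]
ft_force: [0.1, 0.3, -0.5]
opening: 0.0751
```

```bash
python3 - <<'E'
from station import ctrl
from h import *
from scipy.optimize import least_squares
a=ctrl.snapshot('scene');w=ctrl.snapshot('wrist');s=ctrl.get_state();x,y=s['eef_pos'][:2];print(s['eef_pos'],s['ft_force'])
h=cv2.cvtColor(a['color'],cv2.COLOR_BGR2HSV);m=cv2.inRange(h,(105,110,40),(125,255,255));u,v=map(int,proj(a,[x,y,.045]))
q=np.zeros_like(m);q[v-30:v+22,u-22:u+26]=m[v-30:v+22,u-22:u+26]
n,_,st,_=cv2.connectedComponentsWithStats(q);print(st[1:][st[1:,4]>8].tolist())
for r in range(v-26,v+22,2):
    k=np.flatnonzero(q[r])
    if len(k):print(r,k[0],k[-1],end=' | ')
print()
for yaw in(-3.9,):
  R=np.array([[np.cos(np.radians(yaw)),-np.sin(np.radians(yaw))],[np.sin(np.radians(yaw)),np.cos(np.radians(yaw))]])
  for o in(0,-.004,-.008):
    for c in((.023,-.027),(.023,.027),(-.023,.027)):
      p=R@(np.array(c)+[o,0])+[x,y];print(o,c,np.round(proj(a,[*p,0]),1),np.round(proj(a,[*p,.085]),1))
g=cv2.convertScaleAbs(w['color']);cv2.imwrite('pics/w3.png',g)
hw=cv2.cvtColor(g,cv2.COLOR_BGR2HSV);mw=cv2.inRange(hw,(105,110,40),(125,255,255))
for c in cv2.findContours(mw,cv2.RETR_EXTERNAL,cv2.CHAIN_APPROX_SIMPLE)[0]:
    if cv2.contourArea(c)>600:
        A=cv2.approxPolyDP(c,4,True)[:,0];print('wrist',cv2.contourArea(c),A.tolist());print([np.round(fhit(w,*p,.085)[:2],4).tolist() for p in A])
E
```

```text
[0.46592058 0.04683102 0.13760777] [-0.4174279   0.15726464 -0.44142223]
[[371, 177, 27, 26, 497], [370, 202, 25, 10, 60]]
176 385 386 | 178 373 378 | 180 373 394 | 182 372 397 | 184 372 396 | 186 372 396 | 188 371 396 | 190 371 396 | 192 371 395 | 194 371 395 | 196 374 395 | 198 376 394 | 200 379 390 | 202 370 385 | 204 372 374 | 206 374 394 | 208 377 391 | 210 380 387 | 
0 (0.023, -0.027) [366.7 203.8] [368.7 177.8]
0 (0.023, 0.027) [380.2 213.5] [382.9 187.1]
0 (-0.023, 0.027) [392.7 207.3] [395.9 181.1]
-0.004 (0.023, -0.027) [367.8 203.3] [369.8 177.3]
-0.004 (0.023, 0.027) [381.3 212.9] [384.  186.5]
-0.004 (-0.023, 0.027) [393.7 206.8] [397.  180.6]
-0.008 (0.023, -0.027) [368.9 202.8] [371.  176.8]
-0.008 (0.023, 0.027) [382.4 212.4] [385.2 186. ]
-0.008 (-0.023, 0.027) [394.8 206.2] [398.1 180.1]
wrist 5211.5 [[295, 156], [287, 173], [290, 227], [359, 227], [362, 170], [355, 156]]
[[0.4269, 0.0288], [0.4384, 0.0222], [0.4788, 0.02], [0.4822, 0.0702], [0.4398, 0.0737], [0.4297, 0.0693]]
```

The pack settled upright, standing about 7 mm towards the robot from the tool centre. Regripping centred on it.

Call:
apply_moves --motion '[{"linear": [0,0,-0.7],"turn": 0,"hand": 0.85},{"linear": [4,0,0],"turn": 0,"hand": 0.85},{"linear": [2.6,0,0],"turn": 0,"hand": 0.85},{"linear": [1,0,0],"turn": 0,"hand": 0.85},{"linear": [0,0,0],"turn": 0,"hand": 0.65},{"linear": [0,0,0],"turn": 0,"hand": 0.5},{"linear": [0,0,0],"turn": 0,"hand": 0.4},{"linear": [0,0,0],"turn": 0,"hand": 0.4},{"linear": [-0.5,0,0],"turn": 0,"hand": 0.4},{"linear": [-2,0,0],"turn": 0,"hand": 0.4}]'

```text
t: 23.58
eef_pos: [0.4583, 0.0474, 0.0865]
orientation: [[-0.003, 0.067, 0.998], [0.0, 0.998, -0.067], [-1.0, 0.0, -0.003]]
ft_force: [0.2, -0.1, -1.4]
opening: 0.0537
```

Call:
apply_moves --motion '[{"linear": [-3,0,0],"turn": 0.14,"hand": 0.4},{"linear": [-4,0,0],"turn": 0.175,"hand": 0.4},{"linear": [-4,0,0],"turn": 0.175,"hand": 0.4},{"linear": [-1.5,0,0],"turn": 0.175,"hand": 0.4},{"linear": [0,0,0],"turn": 0.175,"hand": 0.4},{"linear": [0,0,0],"turn": 0.175,"hand": 0.4},{"linear": [0,0,0],"turn": 0.175,"hand": 0.4},{"linear": [0,0,0],"turn": 0.175,"hand": 0.4},{"linear": [0,0,0],"turn": 0.171,"hand": 0.4},{"linear": [0,0,0],"turn": 0,"hand": 0.4}]'

```text
t: 24.82
eef_pos: [0.4588, 0.0473, 0.2118]
orientation: [[-0.001, 1.0, -0.03], [0.0, -0.03, -1.0], [-1.0, -0.001, -0.0]]
ft_force: [-0.1, -0.0, -1.1]
opening: 0.0538
```

```bash
python3 - <<'E'
from station import ctrl
from h import *
W=np.array([.5960,-.2540]);a=np.radians(-1.8);Y=np.array([-np.sin(a),np.cos(a)])
P=W+.0515*Y;print(P)
s=ctrl.get_state();rem(s,[*P,.2],-1.8)
# pack footprint in the wrist view (bottom edge) and bottle cap from the top view
w=ctrl.snapshot('wrist');cv2.imwrite('pics/w4.png',w['color']);hw=cv2.cvtColor(w['color'],cv2.COLOR_BGR2HSV);mw=cv2.inRange(hw,(105,110,40),(125,255,255))
for c in cv2.findContours(mw,cv2.RETR_EXTERNAL,cv2.CHAIN_APPROX_SIMPLE)[0]:
    if cv2.contourArea(c)>100:
        A=cv2.approxPolyDP(c,4,True)[:,0];print(A.tolist());zb=s['eef_pos'][2]-.0615;print('at base z',[np.round(fhit(w,*p,zb)[:2]-s['eef_pos'][:2],4).tolist() for p in A],'top',[np.round(fhit(w,*p,zb+.085)[:2]-s['eef_pos'][:2],4).tolist() for p in A])
t=ctrl.snapshot('top');h=cv2.cvtColor(t['color'],cv2.COLOR_BGR2HSV)
print('pred bottle cap px',proj(t,[*(W+.0015*Y),.139]))
q=t['color'][190:225,435:480];m=((q.min(2)>95)&(q.max(2).astype(int)-q.min(2)<22)).astype('uint8')
r=np.zeros((400,640),'uint8')
cv2.imwrite('pics/t4.png',t['color'])
E
```

```text
[ 0.59761765 -0.20252541]
t 24.825 pos [0.4588 0.0473 0.2118] yaw -1.7 turn 0.001 then shift cm [ 1.18 14.66 24.54] F [-0.1 -0.  -1.1] open 0.0538
[[284, 191], [269, 226], [276, 298], [373, 298], [381, 227], [366, 191]]
at base z [[-0.0279, 0.0133], [-0.0416, -0.0141], [-0.0431, -0.0823], [0.04, -0.0848], [0.0436, -0.0176], [0.0316, 0.0115]] top [[-0.0152, 0.0396], [-0.0234, 0.023], [-0.0243, -0.018], [0.0257, -0.0195], [0.0279, 0.0209], [0.0207, 0.0384]]
[[370, 84], [425, 90]]
at base z [[0.0349, 0.0877], [0.0741, 0.0844]] top [[0.0226, 0.0843], [0.0463, 0.0823]]
[[576, 9], [615, 25], [639, 23], [636, 10], [631, 12], [639, 0], [610, 0], [609, 5], [611, 0], [631, 11], [613, 4], [606, 16], [606, 5], [599, 15], [596, 6], [597, 12], [588, 9], [591, 5]]
at base z [[0.226, 0.1727], [0.2869, 0.1725], [0.3375, 0.1883], [0.3339, 0.2022], [0.322, 0.1964], [0.3442, 0.2172], [0.2827, 0.1979], [0.2797, 0.1916], [0.2846, 0.1984], [0.3223, 0.1976], [0.2873, 0.1949], [0.2721, 0.1779], [0.2743, 0.19], [0.2603, 0.1758], [0.257, 0.184], [0.2575, 0.1781], [0.2437, 0.1774], [0.2491, 0.1829]] top [[0.1377, 0.1355], [0.1743, 0.1353], [0.2048, 0.1449], [0.2026, 0.1532], [0.1954, 0.1497], [0.2088, 0.1623], [0.1718, 0.1506], [0.17, 0.1468], [0.1729, 0.151], [0.1956, 0.1504], [0.1746, 0.1489], [0.1654, 0.1386], [0.1667, 0.1459], [0.1583, 0.1373], [0.1563, 0.1423], [0.1566, 0.1387], [0.1483, 0.1383], [0.1516, 0.1416]]
[[376, 0], [429, 2]]
at base z [[0.0411, 0.1485], [0.0794, 0.1498]] top [[0.0264, 0.1209], [0.0495, 0.1217]]
pred bottle cap px (np.float64(464.99980882083094), np.float64(204.6657016971403))
```

```bash
python3 - <<'E'
from station import ctrl
from h import *
W=np.array([.5960,-.2540]);a=np.radians(-1.8);R=np.array([[np.cos(a),-np.sin(a)],[np.sin(a),np.cos(a)]])
L=lambda p:np.round((R.T@(p[:2]-W))*1000,1)
t=cv2.imread('pics/t4.png');c=ctrl.snapshot('top')
def cen(m,z,c,off,lo):
    n,_,st,ce=cv2.connectedComponentsWithStats(m)
    for i in range(1,n):
        if st[i,4]>lo:
            u,v,w,hh=st[i,:4];p=(off[0]+u+(w-1)/2,off[1]+v+(hh-1)/2);print(st[i].tolist(),'ctr',p,L(hit(c,*p,z)))
q=t[185:232,440:510];h=cv2.cvtColor(q,cv2.COLOR_BGR2HSV)
print('lid');cen(cv2.inRange(h,(3,170,125),(14,255,255)),.122,c,(440,185),100)
print('amber');cen(cv2.inRange(h,(5,90,25),(20,255,124)),.139,c,(440,185),30)
g=q.mean(2).astype(int);sat=h[...,1]
for r in(17,20,22,24):print(r+185,[(440+k,int(g[r,k]),int(sat[r,k])) for k in range(8,44)])
# left inner end wall and rim scale check in this view
for y in(77,91):p=W+R@[0,y/1000];print(y,proj(c,[*p,.08]))
print([(k,int(t[203:209,k].mean())) for k in range(400,420)])
E
```

```text
lid
[38, 9, 26, 27, 532] ctr (np.float64(490.5), np.float64(207.0)) [ -1.4 -49.8]
amber
[5, 9, 25, 26, 196] ctr (np.float64(457.0), np.float64(206.5)) [-3.4 15.3]
[33, 9, 24, 29, 169] ctr (np.float64(484.5), np.float64(208.0)) [ -5.2 -31.5]
202 [(448, 41, 188), (449, 46, 185), (450, 42, 166), (451, 39, 94), (452, 59, 32), (453, 96, 25), (454, 123, 16), (455, 130, 19), (456, 131, 17), (457, 130, 19), (458, 129, 17), (459, 130, 21), (460, 129, 21), (461, 130, 21), (462, 131, 23), (463, 129, 21), (464, 129, 23), (465, 128, 23), (466, 127, 23), (467, 127, 21), (468, 126, 23), (469, 125, 23), (470, 123, 22), (471, 107, 25), (472, 75, 26), (473, 39, 52), (474, 23, 139), (475, 20, 201), (476, 30, 219), (477, 47, 214), (478, 64, 211), (479, 72, 208), (480, 72, 210), (481, 72, 210), (482, 72, 210), (483, 71, 212)]
205 [(448, 47, 186), (449, 49, 169), (450, 40, 143), (451, 41, 55), (452, 70, 18), (453, 106, 19), (454, 127, 14), (455, 133, 15), (456, 131, 15), (457, 130, 17), (458, 131, 17), (459, 132, 17), (460, 131, 19), (461, 129, 21), (462, 131, 19), (463, 130, 21), (464, 129, 21), (465, 13
[... 1118 characters left out ...]
3, 131, 21), (464, 129, 23), (465, 129, 23), (466, 128, 23), (467, 129, 23), (468, 127, 21), (469, 127, 23), (470, 126, 23), (471, 115, 25), (472, 87, 30), (473, 43, 78), (474, 22, 179), (475, 20, 237), (476, 40, 210), (477, 61, 204), (478, 70, 208), (479, 73, 208), (480, 72, 208), (481, 73, 208), (482, 72, 210), (483, 72, 210)]
77 (np.float64(412.24149325792786), np.float64(207.4763361343504))
91 (np.float64(404.7585982995075), np.float64(207.35788033016604))
[(400, 32), (401, 33), (402, 32), (403, 35), (404, 59), (405, 101), (406, 128), (407, 135), (408, 135), (409, 135), (410, 134), (411, 129), (412, 128), (413, 131), (414, 132), (415, 132), (416, 132), (417, 132), (418, 132), (419, 131)]
```

The top view puts the bottle's cap at well y of about +5.8 mm, leaving only about 2 mm of slack for the pack. I'll hold the pack just above the rim and use its side to nudge the bottle about 3 mm towards the cup, then insert it.

Call:
apply_moves --motion '[{"linear": [0,1.6,2.6],"turn": 0,"hand": 0.4},{"linear": [0,2.6,4.3],"turn": 0,"hand": 0.4},{"linear": [0,2.6,4.3],"turn": 0,"hand": 0.4},{"linear": [0,2.6,4.3],"turn": 0,"hand": 0.4},{"linear": [0,2.6,4.3],"turn": 0,"hand": 0.4},{"linear": [0,1.8,2.8],"turn": 0,"hand": 0.4},{"linear": [0,0.85,1.5],"turn": 0,"hand": 0.4},{"linear": [2,0,0],"turn": 0,"hand": 0.4},{"linear": [2,0,0],"turn": 0,"hand": 0.4},{"linear": [0,0,0],"turn": 0,"hand": 0.4}]'

```text
t: 26.22
eef_pos: [0.5971, -0.198, 0.1703]
orientation: [[-0.003, 1.0, -0.03], [0.002, -0.03, -1.0], [-1.0, -0.003, -0.002]]
ft_force: [-1.0, 0.9, -2.0]
opening: 0.0536
```

```bash
python3 - <<'E'
from station import ctrl
from h import *
W=np.array([.5960,-.2540]);a=np.radians(-1.8);Y=np.array([-np.sin(a),np.cos(a)])
s=ctrl.get_state();rem(s,[*(W+.0485*Y),.1475],-1.8)
w=ctrl.snapshot('wrist');hw=cv2.cvtColor(w['color'],cv2.COLOR_BGR2HSV);cv2.imwrite('pics/w5.png',w['color'])
mw=cv2.inRange(hw,(105,110,40),(125,255,255))
c=max(cv2.findContours(mw,cv2.RETR_EXTERNAL,cv2.CHAIN_APPROX_SIMPLE)[0],key=cv2.contourArea);A=cv2.approxPolyDP(c,4,True)[:,0];print(A.tolist())
g=cv2.cvtColor(w['color'],cv2.COLOR_BGR2GRAY)
for v in(110,130,150,165):
    row=g[v-1:v+2].mean(0).astype(int);e=[(u,int(row[u]),int(row[u+2])) for u in range(250,420) if abs(row[u+2]-row[u])>14];print(v,[(x[0]+1,x[1],x[2],np.round(fhit(w,x[0]+1,v,.08)[0]-s['eef_pos'][0],4).item()) for x in e])
E
```

```text
t 26.225 pos [ 0.5971 -0.198   0.1703] yaw -1.7 turn 0.001 then shift cm [2.28 0.06 0.75] F [-1.   0.9 -2. ] open 0.0536
[[284, 191], [269, 224], [276, 298], [373, 298], [381, 227], [366, 191]]
110 [(282, 201, 177, -0.0301), (283, 200, 141, -0.0293), (284, 177, 144, -0.0285), (292, 144, 194, -0.0222), (293, 149, 193, -0.0214), (296, 191, 170, -0.0191), (297, 191, 172, -0.0183), (299, 172, 152, -0.0168), (300, 175, 142, -0.016), (350, 137, 153, 0.0228), (352, 153, 203, 0.0243), (353, 150, 210, 0.0251)]
130 [(272, 201, 177, -0.0389), (273, 199, 137, -0.0381), (274, 177, 141, -0.0373), (330, 138, 164, 0.0068), (331, 136, 182, 0.0076), (332, 164, 182, 0.0084), (338, 175, 147, 0.0131), (339, 170, 141, 0.0138), (366, 142, 184, 0.0351), (367, 156, 214, 0.0359), (368, 184, 211, 0.0367), (376, 210, 193, 0.0431)]
150 [(375, 103, 120, 0.0423), (376, 109, 134, 0.0431), (377, 120, 144, 0.0439), (378, 134, 149, 0.0447), (398, 143, 216, 0.0612), (399, 156, 213, 0.062)]
165 [(273, 86, 115, -0.04), (274, 89, 137, -0.0392), (275, 115, 145, -0.0384), (289, 141, 114, -0.0269), (291, 114, 139, -0.0253), (363, 145, 124, 0.0326), (364, 142, 97, 0.0334), (366, 97, 143, 0.035), (380, 143, 127, 0.0465), (382, 127, 142, 0.0481), (383, 127, 143, 0.0489), (397, 142, 191, 0.0606), (398, 141, 209, 0.0615), (399, 191, 211, 0.0623)]
```

Call:
apply_moves --motion '[{"linear": [1.3,0.06,0],"turn": 0,"hand": 0.4},{"linear": [1.0,0,0],"turn": 0,"hand": 0.4},{"linear": [0,0,0.2],"turn": 0,"hand": 0.4},{"linear": [0,0,0.15],"turn": 0,"hand": 0.4},{"linear": [0,0,0.1],"turn": 0,"hand": 0.4},{"linear": [0,0,0],"turn": 0,"hand": 0.4}]'

```text
t: 27.02
eef_pos: [0.5983, -0.2029, 0.1491]
orientation: [[0.0, 0.999, -0.032], [-0.0, -0.032, -0.999], [-1.0, 0.0, 0.0]]
ft_force: [-0.5, -0.4, -2.8]
opening: 0.0538
```

Call:
apply_moves --motion '[{"linear": [0,0,0.1],"turn": 0,"hand": 0.4},{"linear": [0,0,0.1],"turn": 0,"hand": 0.4},{"linear": [0,0,0.1],"turn": 0,"hand": 0.4},{"linear": [0,0,0],"turn": 0,"hand": 0.4}]'

```text
t: 27.52
eef_pos: [0.5981, -0.2058, 0.1488]
orientation: [[0.0, 0.999, -0.032], [0.0, -0.032, -0.999], [-1.0, 0.0, -0.0]]
ft_force: [0.9, 0.2, -2.2]
opening: 0.0538
```

```bash
cat > cap.py <<'E'
from station import ctrl
from h import *
W=np.array([.5960,-.2540]);a=np.radians(-1.8);R=np.array([[np.cos(a),-np.sin(a)],[np.sin(a),np.cos(a)]]);Y=R[:,1]
L=lambda p:np.round((R.T@(p[:2]-W))*1000,1)
for n in('top','scene'):
    c=ctrl.snapshot(n);i=c['color'];h=cv2.cvtColor(i,cv2.COLOR_BGR2HSV)
    x,y=map(int,proj(c,[*(W+.004*Y),.139]))
    print(n,[(v,[(u,int(i[v,u].mean()),int(h[v,u,1])) for u in range(x-15,x+15)]) for v in ((y,) if n=='top' else (y,y+1))],L(hit(c,x,y,.139)),L(hit(c,x+1,y,.139)))
    cv2.imwrite('pics/c_%s_%d.png'%(n,ctrl.get_state()['t']*100),i)
rem(ctrl.get_state(),[*(W+.051*Y),.1475],-1.8)
E
python3 cap.py
```

```text
top [(204, [(448, 23, 59), (449, 24, 49), (450, 22, 51), (451, 21, 64), (452, 22, 61), (453, 23, 49), (454, 20, 55), (455, 23, 59), (456, 22, 51), (457, 22, 61), (458, 22, 69), (459, 27, 60), (460, 44, 56), (461, 70, 50), (462, 84, 52), (463, 94, 51), (464, 94, 50), (465, 95, 49), (466, 95, 51), (467, 95, 47), (468, 95, 49), (469, 95, 51), (470, 95, 49), (471, 95, 51), (472, 97, 46), (473, 95, 49), (474, 95, 49), (475, 94, 49), (476, 96, 51), (477, 94, 51)])] [1.1 4.9] [1.1 3.2]
scene [(135, [(259, 77, 255), (260, 77, 255), (261, 77, 255), (262, 77, 255), (263, 77, 255), (264, 76, 255), (265, 77, 255), (266, 77, 255), (267, 77, 255), (268, 33, 244), (269, 10, 85), (270, 10, 46), (271, 10, 109), (272, 12, 91), (273, 13, 68), (274, 11, 73), (275, 6, 36), (276, 27, 131), (277, 52, 107), (278, 53, 103), (279, 55, 101), (280, 47, 144), (281, 41, 170), (282, 35, 221), (283, 33, 236), (284, 36, 223), (285, 36, 230), (286, 35, 245), (287, 38, 228), (288, 37, 238)]), (136, [(259, 78, 255), (260, 78, 255), (261, 78, 255), (262, 78, 255), (263, 77, 255), (264, 77, 255), (265, 77, 255), (266, 77, 255), (267, 77, 255), (268, 44, 246), (269, 17, 147), (270, 8, 28), (271, 8, 116), (272, 12, 39), (273, 14, 17), (274, 12, 55), (275, 4, 128), (276, 22, 183), (277, 36, 223), (278, 34, 240), (279, 33, 244), (280, 32, 248), (281, 34, 237), (282, 35, 241), (283, 36, 248), (284, 36, 241), (285, 35, 245), (286, 37, 238), (287, 36, 241), (288, 36, 238)])] [-2.4  0.1] [-4.6  1.8]
t 27.625 pos [ 0.5981 -0.2058  0.1488] yaw -1.8 turn -0.001 then shift cm [ 0.13 -0.06 -0.28] F [ 0.3  0.6 -1.6] open 0.0540
```

Call:
apply_moves --motion '[{"linear": [0,-0.03,-0.15],"turn": 0,"hand": 0.4},{"linear": [0,0,-0.15],"turn": 0,"hand": 0.4},{"linear": [0.5,0,0],"turn": 0,"hand": 0.4},{"linear": [0.5,0,0],"turn": 0,"hand": 0.4},{"linear": [0,0,0],"turn": 0,"hand": 0.4}]'

```text
t: 28.25
eef_pos: [0.5977, -0.2027, 0.1381]
orientation: [[-0.001, 0.999, -0.032], [0.001, -0.032, -0.999], [-1.0, -0.001, -0.0]]
ft_force: [0.5, -1.0, -2.7]
opening: 0.0538
```

Call:
apply_moves --motion '[{"linear": [0.5,0,0],"turn": 0,"hand": 0.4},{"linear": [0.5,0,0],"turn": 0,"hand": 0.4},{"linear": [0,0,0],"turn": 0,"hand": 0.4}]'

```text
t: 28.62
eef_pos: [0.5977, -0.2027, 0.1282]
orientation: [[-0.001, 0.999, -0.032], [0.001, -0.032, -0.999], [-1.0, -0.001, -0.0]]
ft_force: [1.0, -0.5, -2.0]
opening: 0.0534
```

No contact with the base about 13 mm inside the well. Continuing down.

Call:
apply_moves --motion '[{"linear": [0.5,0,0],"turn": 0,"hand": 0.4},{"linear": [0.5,0,0],"turn": 0,"hand": 0.4},{"linear": [0.5,0,0],"turn": 0,"hand": 0.4},{"linear": [0.3,0,0],"turn": 0,"hand": 0.4},{"linear": [0.2,0,0],"turn": 0,"hand": 0.4},{"linear": [0.1,0,0],"turn": 0,"hand": 0.4},{"linear": [0,0,0],"turn": 0,"hand": 0.4}]'

```text
t: 29.5
eef_pos: [0.5979, -0.2028, 0.1079]
orientation: [[0.0, 0.999, -0.032], [-0.0, -0.032, -0.999], [-1.0, 0.0, 0.0]]
ft_force: [0.8, -0.8, -2.2]
opening: 0.0534
```

Call:
apply_moves --motion '[{"linear": [0.05,0,0],"turn": 0,"hand": 0.4},{"linear": [0.05,0,0],"turn": 0,"hand": 0.4},{"linear": [0,0,0],"turn": 0,"hand": 0.4}]'

```text
t: 29.88
eef_pos: [0.5979, -0.2028, 0.1068]
orientation: [[-0.0, 0.999, -0.032], [-0.0, -0.032, -0.999], [-1.0, -0.0, 0.0]]
ft_force: [0.1, 0.6, -1.9]
opening: 0.0536
```

Call:
apply_moves --motion '[{"linear": [0.05,0,0],"turn": 0,"hand": 0.4},{"linear": [0.05,0,0],"turn": 0,"hand": 0.4},{"linear": [0,0,0],"turn": 0,"hand": 0.4}]'

```text
t: 30.25
eef_pos: [0.598, -0.2028, 0.1066]
orientation: [[0.0, 0.999, -0.032], [-0.0, -0.032, -0.999], [-1.0, 0.0, 0.0]]
ft_force: [-2.7, 2.5, 5.1]
opening: 0.054
```

Call:
apply_moves --motion '[{"linear": [-0.05,0,0],"turn": 0,"hand": 0.58},{"linear": [0,0,0],"turn": 0,"hand": 0.68},{"linear": [0,0,0],"turn": 0,"hand": 0.78},{"linear": [0,0,0],"turn": 0,"hand": 0.78},{"linear": [-1,0,0],"turn": 0,"hand": 0.78},{"linear": [-3,0,0],"turn": 0,"hand": 0.78},{"linear": [-4,0,0],"turn": 0,"hand": 0.78},{"linear": [-3,0,0],"turn": 0,"hand": 0.78},{"linear": [0,-4,-3],"turn": 0,"hand": 0.5},{"linear": [0,-5,-3],"turn": 0,"hand": 0.3}]'

```text
t: 31.5
eef_pos: [0.5091, -0.1393, 0.2169]
orientation: [[0.001, 0.999, -0.032], [-0.001, -0.032, -0.999], [-1.0, 0.001, 0.001]]
ft_force: [0.2, -0.3, 0.3]
opening: 0.0507
```

Call:
apply_moves --motion '[{"linear": [0,-4,-3],"turn": 0,"hand": 0.3},{"linear": [0,-4,-3],"turn": 0,"hand": 0.3}]'

```text
t: 31.75
eef_pos: [0.4306, -0.0765, 0.217]
orientation: [[0.001, 0.999, -0.032], [-0.0, -0.032, -0.999], [-1.0, 0.001, 0.0]]
ft_force: [-0.0, 0.0, -0.2]
opening: 0.0307
```

```bash
python3 - <<'E'
from station import ctrl
from h import *
b=ctrl.snapshot('scene');t=ctrl.snapshot('top');s=ctrl.get_state();print(s['eef_pos'],s['opening'],s['t'])
import pickle;pickle.dump((b,t),open('s2.pkl','wb'))
i=np.hstack([cv2.resize(b['color'][110:200,235:335],None,fx=4,fy=4,interpolation=cv2.INTER_CUBIC),cv2.resize(t['color'][182:282,400:500],None,fx=4,fy=4,interpolation=cv2.INTER_CUBIC)[:360]])
cv2.imwrite('pics/well2.png',np.clip(255*(i/255.)**.7,0,255).astype('uint8'))
E
```

```text
[ 0.4293011  -0.07507237  0.21715178] 0.02707559186289546 31.85
```

View pics/well2.png

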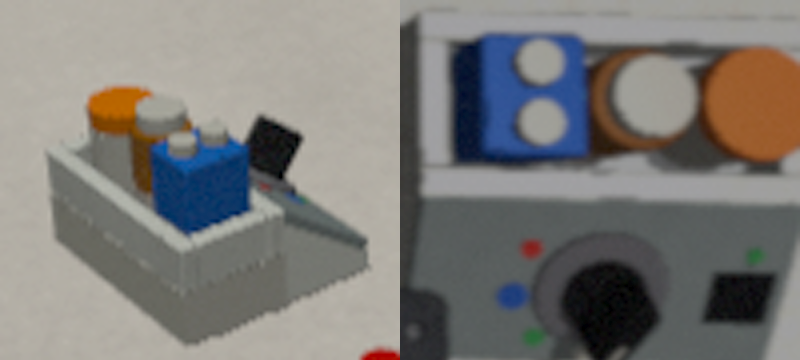

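All three stand upright in the well: pack at top-crop (535,95), bottle cap at (655,95), cup lid at (755,105). That was my 12th and last view, so I'll find the dial axis numerically from the coloured marks in both cameras, and the current pointer from pixel masks.

```bash
cat > dial.py <<'E'
from h import *
from scipy.optimize import least_squares
W=np.array([.5960,-.2540]);a=np.radians(-1.8);R=np.array([[np.cos(a),-np.sin(a),0],[np.sin(a),np.cos(a),0],[0,0,1]])
O=np.array([*W,0])-R@[.04,0,0];s,c=np.sin(np.radians(35)),np.cos(np.radians(35))
n=R@[-s,0,c];d=R@[-c,0,-s];Y=R@[0,1.,0]
def blobs(C,lo,hi,box,k=4):
    h=cv2.cvtColor(C['color'],cv2.COLOR_BGR2HSV);x0,y0,x1,y1=box;m=cv2.inRange(h[y0:y1,x0:x1],lo,hi)
    N,_,st,ce=cv2.connectedComponentsWithStats(m);return [(st[i,4],np.round(ce[i]+[x0,y0],1).tolist()) for i in range(1,N) if st[i,4]>=k]
E
python3 - <<'E'
from dial import *
import pickle
b,t=pickle.load(open('s2.pkl','rb'))
for nme,C,box in(('top',t,(400,230,500,282)),('scene',b,(285,135,340,185))):
    for q,lo,hi in(('red',(0,90,50),(8,255,255)),('red2',(170,90,50),(180,255,255)),('blue',(100,110,50),(128,255,255)),('green',(45,70,40),(85,255,255))):print(nme,q,blobs(C,lo,hi,box,2))
    g=C['color'].astype(int).mean(2)
# dump gray around dial, top view
g=t['color'].mean(2).astype(int)
print('cols',list(range(432,472,1)))
for v in range(240,282):print(v,' '.join('%3d'%x for x in g[v,432:472]))
E
```

```text
top red [(np.int32(25), [432.4, 243.9])]
top red2 []
top blue [(np.int32(46), [427.8, 255.7])]
top green [(np.int32(17), [488.6, 245.5]), (np.int32(26), [433.1, 265.8])]
scene red [(np.int32(2), [300.5, 156.0])]
scene red2 []
scene blue [(np.int32(231), [290.4, 155.0]), (np.int32(6), [307.7, 158.8])]
scene green [(np.int32(2), [310.5, 159.5])]
cols [432, 433, 434, 435, 436, 437, 438, 439, 440, 441, 442, 443, 444, 445, 446, 447, 448, 449, 450, 451, 452, 453, 454, 455, 456, 457, 458, 459, 460, 461, 462, 463, 464, 465, 466, 467, 468, 469, 470, 471]
240  58  59  58  60  59  60  59  59  58  58  57  56  55  55  49  45  42  43  43  42  45  45  45  43  44  50  51  55  59  60  59  57  57  60  59  60  61  60  59  60
241  57  56  57  56  59  59  60  58  58  56  53  47  44  42  40  39  41  43  43  43  45  44  46  44  44  43  45  48  52  55  58  59  59  60  59  61  61  61  60  60
242  45  47  49  54  58  58  58  58  54  49  40  36  39  39  43  45  45  47  45  46  47  45  46  46  45  47  46  45  45  48  53  58  57  62  60  61  62  61  61  60
243  40  42  45  56  58  58  55  52  47  41  37  40  44 
[... 5639 characters left out ...]
 129 129 129 128 128 128 128 128 128 127 129
278 131 129 127 125 124 124 125 127 127 129 128 127 129 129 129 129 129 127 129 129 128 128 129 129 129 129 128 128 129 127 129 128 128 129 129 128 128 128 128 130
279 131 130 130 127 125 126 126 127 129 129 128 129 127 129 128 127 129 127 127 129 127 128 127 128 130 130 128 127 127 128 127 130 129 129 128 128 128 128 129 129
280 130 131 130 128 128 129 128 129 129 129 130 129 129 129 128 127 127 128 129 129 128 128 128 128 130 129 128 128 128 127 128 129 128 129 128 127 128 130 130 130
281 130 128 129 128 127 126 127 129 129 131 129 128 130 128 127 127 127 128 129 129 128 128 127 128 128 130 128 128 127 127 127 129 128 129 128 128 128 128 129 128
```

```bash
cat >> dial.py <<'E'
MT={2.1:(432.4,243.9),1.4:(427.8,255.7),.7:(433.1,265.8)};MS={2.1:(300.5,156.),1.4:(307.7,158.8)}
def fit(t,b):
    def f(p):
        r=[]
        for C,M,w in((t,MT,1),(b,MS,.5)):
            for k,uv in M.items():
                P=O+R@p[:3]+p[3]*(d*np.cos(k)+Y*np.sin(k));r+=list(w*(np.array(proj(C,P))-uv))
        return r
    q=least_squares(f,[-.045,0,.05,.03]);return q.x,np.round(q.fun,2)
E
python3 - <<'E'
from dial import *
import pickle
b,t=pickle.load(open('s2.pkl','rb'))
p,r=fit(t,b);print('axis on panel, chiller frame mm',np.round(p*1000,1),r);A=O+R@p[:3];print('world',A)
# pointer stripe on bar-top plane: axis point = A + (k)*n ; k = disc thickness + 30 mm
for k in(.030,.034,.038):
    T=A+n*k
    def onp(uv):
        e=np.array(t['eye']);v=ray(t,*uv);return e+v*((T-e)@n)/(v@n)
    P=[onp(x) for x in((455.7,267.7),(451.5,273.3),(454.4,270),(463.5,260),(452.5,274.2))]
    L=[(1000*((q-T)@d),1000*((q-T)@Y)) for q in P];D=np.array(L[1])-L[0]
    print(k,np.round(L,1).tolist(),'stripe dir phi %.2f edge phi %.2f, centre phi %.2f'%(np.arctan2(D[1],D[0]),np.arctan2(L[4][1]-L[3][1],L[4][0]-L[3][0]),np.arctan2(L[2][1],L[2][0])),'top z',T[2])
E
```

```text
axis on panel, chiller frame mm [-43.7   0.8  52.   40.6] [ 0.13 -0.   -0.03 -0.06 -0.05  0.01  0.12  0.01  0.12  0.04]
world [ 0.51235574 -0.25053119  0.05199594]
0.03 [[11.2, -4.8], [24.5, 0.6], [16.6, -3.4], [-6.7, -15.8], [26.6, -1.6]] stripe dir phi 0.39 edge phi 0.40, centre phi -0.20 top z 0.07657050221921376
0.034 [[8.1, -3.0], [21.3, 2.4], [13.4, -1.5], [-9.7, -13.9], [23.3, 0.2]] stripe dir phi 0.39 edge phi 0.40, centre phi -0.11 top z 0.07984711039636973
0.038 [[5.0, -1.1], [18.0, 4.2], [10.3, 0.3], [-12.7, -12.0], [20.1, 2.0]] stripe dir phi 0.39 edge phi 0.40, centre phi 0.03 top z 0.08312371857352568
```

The dial axis fits to about 0.1 px and the pointer now stands at about 0.4 rad. I'll use the closed fingertips as a post: sweep the pointer end towards +y, then finish the angle by pushing upslope.

Call:
apply_moves --motion '[{"linear": [0,0,0],"turn": 0.175,"hand": 0.1},{"linear": [0,0,0],"turn": 0.175,"hand": 0},{"linear": [0,0,0],"turn": 0.175,"hand": 0},{"linear": [0,0,0],"turn": 0.175,"hand": 0},{"linear": [0,0,0],"turn": 0.175,"hand": 0},{"linear": [0,0,0],"turn": 0.175,"hand": 0},{"linear": [0,0,0],"turn": 0.175,"hand": 0},{"linear": [0,0,0],"turn": 0.175,"hand": 0},{"linear": [0,0,0],"turn": 0.171,"hand": 0},{"linear": [0,0,0],"turn": 0,"hand": 0}]'

```text
t: 33.1
eef_pos: [0.4324, -0.0778, 0.2168]
orientation: [[0.001, -0.031, -1.0], [-0.0, -1.0, 0.031], [-1.0, 0.0, -0.001]]
ft_force: [0.6, -0.0, 0.7]
opening: 0.0011
```

```bash
cat > dpos.py <<'E'
from dial import *
from station import ctrl
import pickle,sys
b,t=pickle.load(open('s2.pkl','rb'));p,_=fit(t,b);G=O+R@p[:3]+.030*n
print('G',G);rem(ctrl.get_state(),G+R@np.array([float(x)/1000 for x in sys.argv[1:4]]),-91.8)
E
python3 dpos.py -24 -35 -3
```

```text
G [ 0.49515693 -0.2499907   0.0765705 ]
t 33.1 pos [ 0.4324 -0.0778  0.2168] yaw -91.8 turn 0.001 then shift cm [14.33 20.51 -4.42] F [ 0.6 -0.   0.7] open 0.0011
```

Call:
apply_moves --motion '[{"linear": [0,4,-0.8],"turn": 0,"hand": 0},{"linear": [0,5,-1.1],"turn": 0,"hand": 0},{"linear": [0,5,-1.1],"turn": 0,"hand": 0},{"linear": [0,4,-0.9],"turn": 0,"hand": 0},{"linear": [0,2.5,-0.5],"turn": 0,"hand": 0},{"linear": [3,0,0],"turn": 0,"hand": 0},{"linear": [4,0,0],"turn": 0,"hand": 0},{"linear": [3,0,0],"turn": 0,"hand": 0},{"linear": [2.3,0,0],"turn": 0,"hand": 0},{"linear": [0,0,0],"turn": 0,"hand": 0}]'

```text
t: 34.35
eef_pos: [0.4689, -0.2835, 0.0923]
orientation: [[-0.002, -0.029, -1.0], [0.002, -1.0, 0.029], [-1.0, -0.002, 0.002]]
ft_force: [-0.2, 1.4, -0.1]
opening: 0.0003
```

```bash
python3 dpos.py -24 8 -3
```

```text
G [ 0.49515693 -0.2499907   0.0765705 ]
t 34.35 pos [ 0.4689 -0.2835  0.0923] yaw -91.7 turn 0.002 then shift cm [ 1.87 -4.23 -0.12] F [-0.2  1.4 -0.1] open 0.0003
```

Call:
apply_moves --motion '[{"linear": [1.2,0,-0.1],"turn": 0,"hand": 0},{"linear": [0.7,0,0],"turn": 0,"hand": 0},{"linear": [0,-0.6,0],"turn": 0,"hand": 0},{"linear": [0,-0.6,0],"turn": 0,"hand": 0},{"linear": [0,-0.6,0],"turn": 0,"hand": 0},{"linear": [0,-0.5,0],"turn": 0,"hand": 0}]'

```text
t: 35.1
eef_pos: [0.471, -0.2612, 0.0749]
orientation: [[0.0, -0.032, -1.0], [-0.002, -0.999, 0.032], [-1.0, 0.002, -0.0]]
ft_force: [-4.9, -7.0, 1.4]
opening: 0.0008
```

Call:
apply_moves --motion '[{"linear": [0,-0.5,0],"turn": 0,"hand": 0},{"linear": [0,-0.5,0],"turn": 0,"hand": 0},{"linear": [0,-0.5,0],"turn": 0,"hand": 0},{"linear": [0,-0.4,0],"turn": 0,"hand": 0},{"linear": [0,0,0],"turn": 0,"hand": 0}]'

```text
t: 35.72
eef_pos: [0.4715, -0.2413, 0.0743]
orientation: [[-0.0, -0.032, -0.999], [0.0, -0.999, 0.032], [-1.0, -0.0, 0.0]]
ft_force: [-2.5, -0.9, 1.5]
opening: 0.0007
```

```bash
python3 dpos.py -21.3 8 -3
```

```text
G [ 0.49515693 -0.2499907   0.0765705 ]
t 35.725 pos [ 0.4715 -0.2413  0.0743] yaw -91.8 turn -0.000 then shift cm [ 0.07 -0.   -0.26] F [-2.5 -0.9  1.5] open 0.0007
```

Call:
apply_moves --motion '[{"linear": [0,0,-0.1],"turn": 0,"hand": 0},{"linear": [0,0,-0.1],"turn": 0,"hand": 0},{"linear": [0,0,0],"turn": 0,"hand": 0},{"linear": [0,0,2],"turn": 0,"hand": 0},{"linear": [-3,0,3],"turn": 0,"hand": 0},{"linear": [-5,0,2],"turn": 0,"hand": 0},{"linear": [-5,-4,1],"turn": 0,"hand": 0},{"linear": [0,-5,0],"turn": 0,"hand": 0},{"linear": [0,-5,0],"turn": 0,"hand": 0},{"linear": [0,-5,0],"turn": 0,"hand": 0}]'

```text
t: 36.98
eef_pos: [0.4003, -0.0493, 0.2029]
orientation: [[0.002, -0.033, -0.999], [-0.0, -0.999, 0.033], [-1.0, 0.0, -0.002]]
ft_force: [0.2, 0.2, -0.1]
opening: 0.0004
```

```bash
python3 - <<'E'
from dial import *
from station import ctrl
import pickle
b,t0=pickle.load(open('s2.pkl','rb'));p,_=fit(t0,b);A=O+R@p[:3];print(ctrl.get_state()['eef_pos'],ctrl.get_state()['t'])
t=ctrl.snapshot('top');pickle.dump((ctrl.snapshot('scene'),t),open('s3.pkl','wb'))
T=A+.037*n
for f in(1.2,1.3,1.4,1.5):
    print(f,'tip/top corners px',[np.round(proj(t,T+x*(d*np.cos(f)+Y*np.sin(f))+y*(d*np.sin(f)-Y*np.cos(f))),1).tolist() for x,y in((19,7),(19,-7),(-19,7),(-19,-7),(19,0),(8,0))])
g=t['color'].mean(2).astype(int);print('    ',' '.join('%3d'%x for x in range(428,470)))
for v in range(244,274):print(v,' '.join('%3d'%x for x in g[v,428:470]))
E
```

```text
[ 0.40030906 -0.04926765  0.20291981] 36.975
1.2 tip/top corners px [[-480.7, 821.8], [-7084.7, 244.3], [21829.7, 324.5], [-705.8, 955.6], [-1308.4, 749.4], [-974.9, 657.9]]
1.3 tip/top corners px [[-646.3, 809.5], [-110750.1, -9093.4], [6192.3, 748.0], [-950.0, 959.6], [-1801.3, 705.6], [-1288.6, 605.5]]
1.4 tip/top corners px [[-855.6, 793.2], [8753.4, 1676.0], [3683.2, 814.0], [-1284.9, 966.1], [-2645.6, 628.7], [-1755.9, 524.4]]
1.5 tip/top corners px [[-1134.9, 770.5], [4313.0, 1278.4], [2643.7, 839.9], [-1785.3, 977.2], [-4481.0, 458.6], [-2546.9, 382.8]]
     428 429 430 431 432 433 434 435 436 437 438 439 440 441 442 443 444 445 446 447 448 449 450 451 452 453 454 455 456 457 458 459 460 461 462 463 464 465 466 467 468 469
244  56  53  49  42  40  40  42  49  55  53  46  39  35  38  40  43  44  45  45  45  45  44  44  46  44  43  45  45  44  43  45  43  45  44  44  44  50  56  58  60  60  60
245  58  56  54  46  42  45  49  52  53  45  37  34  36  41  45  43  44  44  44  44  44  44  43  43  43  45  42  43  45  44  44  44  44  44  45  43  46  51  57  60  58  58
246  58  56  55
[... 4100 characters left out ...]
  54  59  59
270  58  58  57  58  56  58  58  56  55  52  52  52  53  50  54  64  79  81  71  57  44  38  34  33  34  33  36  34  37  40  39  41  40  42  42  47  51  53  56  58  59  60
271  61  65  64  64  62  60  59  58  58  57  57  58  58  58  61  74  88  92  88  78  68  60  55  56  54  55  54  55  55  56  57  56  56  56  59  59  60  59  58  59  59  60
272  84  86  88  88  83  78  76  75  74  75  76  77  76  76  78  86  93  98  98  91  83  82  81  81  82  80  75  69  65  62  62  62  65  68  71  71  67  63  62  64  64  66
273 115 115 118 118 115 114 114 113 112 113 113 113 112 113 114 115 116 118 118 116 115 114 114 114 115 114 104  89  79  76  75  76  86  94  96  94  91  84  82  85  85  89
```

```bash
cat > phi.py <<'E'
from dial import *
import pickle
b,t0=pickle.load(open('s2.pkl','rb'));p,_=fit(t0,b);A=O+R@p[:3];t=pickle.load(open('s3.pkl','rb'))[1]
T=A+.037*n;g=t['color'].mean(2)
for f in(1.2,1.3,1.4,1.5):
    print(f,[np.round(proj(t,T+x/1e3*(d*np.cos(f)+Y*np.sin(f))+y/1e3*(d*np.sin(f)-Y*np.cos(f))),1).tolist() for x,y in((19,7),(-19,7),(19,0),(8,0))])
def onp(uv):
    e=np.array(t['eye']);v=ray(t,*uv);q=e+v*((T-e)@n)/(v@n)-T;return np.array([q@d,q@Y])*1000
def line(us,f):
    q=np.array([onp((u,f(u))) for u in us]);k=np.polyfit(q[:,1],q[:,0],1);return np.pi/2-np.arctan(k[0]),k
st=lambda u:(lambda w:(w*np.arange(264,270)).sum()/w.sum())(np.clip(g[264:270,u]-8-np.array([0,0,0,0,0,12]),0,None))
ed=lambda u:268+np.interp(30,[g[268,u],g[269,u],g[270,u],g[271,u]],[0,1,2,3])
print('stripe',[round(st(u),2) for u in range(448,455)],'phi,line',line(range(448,455),st));print('edge',[round(ed(u),2) for u in range(456,465)],line(range(456,465),ed))
E
python3 phi.py
```

```text
1.2 [[445.8, 270.9], [466.6, 265.2], [445.0, 268.0], [451.0, 266.4]]
1.3 [[445.3, 270.2], [466.3, 266.1], [444.9, 267.2], [451.0, 266.0]]
1.4 [[444.8, 269.4], [465.9, 267.0], [444.8, 266.4], [450.9, 265.7]]
1.5 [[444.5, 268.6], [465.5, 267.8], [444.9, 265.6], [451.0, 265.4]]
stripe [np.float64(267.77), np.float64(267.71), np.float64(267.55), np.float64(267.6), np.float64(267.69), np.float64(267.65), np.float64(267.59)] phi,line (np.float64(1.5261040085829432), array([0.0447221, 5.4978507]))
edge [np.float64(269.63), np.float64(269.52), np.float64(269.54), np.float64(269.51), np.float64(269.49), np.float64(269.49), np.float64(269.45), np.float64(269.28), np.float64(269.1)] (np.float64(1.485369015799118), array([ 0.08563573, 10.44304756]))
```

Both the stripe and edge slopes suggest about 1.5 rad, slightly past blue. I'll bring the wrist camera over the dial for a finer reading.

Call:
apply_moves --motion '[{"linear": [0,4,-0.6],"turn": 0,"hand": 0},{"linear": [0.5,5,-0.8],"turn": 0,"hand": 0},{"linear": [1,5,-0.8],"turn": 0,"hand": 0},{"linear": [1,4,-0.6],"turn": 0,"hand": 0},{"linear": [0.8,1.9,-0.3],"turn": 0,"hand": 0},{"linear": [0,0,0],"turn": 0,"hand": 0}]'

```text
t: 37.83
eef_pos: [0.4244, -0.2511, 0.1689]
orientation: [[-0.001, -0.034, -0.999], [0.001, -0.999, 0.034], [-1.0, -0.001, 0.001]]
ft_force: [-0.2, -0.0, 0.1]
opening: 0.0003
```

```bash
cat > wphi.py <<'E'
from dial import *
from station import ctrl
import pickle
def wblob(h,lo,hi,k):
    N,_,st,ce=cv2.connectedComponentsWithStats(cv2.inRange(h,lo,hi));return [(int(st[i,4]),np.round(ce[i],1).tolist()) for i in range(1,N) if st[i,4]>=k]
w=ctrl.snapshot('wrist');s=ctrl.get_state();print(s['eef_pos'],w['eye'],s['t'])
pickle.dump(w,open('w.pkl','wb'))
h=cv2.cvtColor(w['color'],cv2.COLOR_BGR2HSV)
b,t0=pickle.load(open('s2.pkl','rb'));p,_=fit(t0,b);A=O+R@p[:3]
def fproj(P):
    q=np.array(w['orientation']).T@(np.array(P)-w['eye']);r=np.hypot(q[0],q[1]);th=np.arctan2(r,-q[2]);K=w['intrinsics'];return np.array([K[0,2]+K[0,0]*th*q[0]/r,K[1,2]-K[0,0]*th*q[1]/r])
print('axis px',fproj(A),'top',fproj(A+.037*n),'marks pred',{f:np.round(fproj(A+p[3]*(d*np.cos(f)+Y*np.sin(f))),1).tolist() for f in(0,.7,1.4,2.1)})
c=fproj(A);x0,y0=(c-70).astype(int);sub=h[max(y0,0):y0+140,x0:x0+140]
for q,lo,hi in(('red',(0,110,70),(8,255,255)),('blue',(100,120,60),(128,255,255)),('green',(45,80,50),(85,255,255))):print(q,[(k,[round(m[0]+x0,1),round(m[1]+max(y0,0),1)]) for k,m in wblob(sub,lo,hi,6)])
g=w['color'].mean(2)
dark=(g<22).astype('uint8');N,lb,st,ce=cv2.connectedComponentsWithStats(dark);i=lb[int(fproj(A+.02*n)[1]),int(fproj(A+.02*n)[0])];print('dark comp',st[i],ce[i])
u,v=fproj(A+.037*n).astype(int)
for r in range(v-26,v+30,2):print(r,' '.join('%3d'%k for k in g[r,u-40:u+36:2]))
print('u0',u-40)
E
python3 wphi.py
```

```text
[ 0.42453145 -0.25021879  0.16941994] [ 0.50571193 -0.25434775  0.32080783] 37.875
axis px [320.5557766   89.12168746] top [320.0920137  115.70019428] marks pred {0: [321.1, 124.9], 0.7: [292.6, 117.4], 1.4: [274.9, 96.6], 2.1: [277.4, 69.7]}
red [(103, [np.float64(278.0), np.float64(66.7)])]
blue [(193, [np.float64(275.2), np.float64(93.8)])]
green [(69, [np.float64(292.1), np.float64(115.2)])]
dark comp [ 296   72   50   52 1808] [321.4784292   97.34402655]
89  77  95  73  87  86  86  87  86  87  43  17  19  19  20  17  18  18  17  16  17  19  17  21  17  19  17  18  18  18  20  18  16  16  90  87  86  86  86
91  81  81  94  85  86  86  86  87  87  40  13  19  20  17  18  18  17  19  19  18  18  17  19  19  17  19  15  19  18  21  18  18   8  73  87  87  86  86
93  81  79  87  85  86  86  86  87  85  26  17  19  19  18  16  19  18  17  16  18  18  18  17  19  19  17  15  18  18  19  18  18   8  73  86  87  86  86
95  81  80  96  79  86  87  85  86  84  23  17  17  19  16  17  16  18  18  17  19  18  17  19  18  19  18  18  17  19  15  16  16   9  89  86  86  87  86
97  80  82 107  
[... 3032 characters left out ...]
5 186 183 185 186 186 185 185 184 184 185 186 186 186 186 186 186 186
137 120 125 126 126 125 121 119 119 120 120 119 121 122 120 171 183 179 180 182 182 185 185 183 185 185 184 185 185 184 183 184 185 185 185 184 186 186 185
139 121 123 124 125 124 121 119 122 123 122 119 120 124 123 189 183 180 181 183 183 185 185 184 185 185 185 185 185 183 183 185 185 186 183 182 185 186 186
141 120 121 120 124 124 123 123 124 125 124 122 120 146 173 156 165 185 184 184 184 184 186 185 185 184 185 185 183 183 185 186 186 186 185 183 184 186 185
143 120 121 119 122 123 124 125 125 124 123 122 118 174 120 120 117 187 184 184 185 186 186 186 185 185 185 184 183 184 185 185 186 185 185 183 184 186 187
u0 280
```

```bash
cat > wfit.py <<'E'
from dial import *
import pickle
w=pickle.load(open('w.pkl','rb'));b,t0=pickle.load(open('s2.pkl','rb'));p,_=fit(t0,b);A=O+R@p[:3];g=w['color'].mean(2)
for k in(.037,.042):
    T=A+k*n;e=np.array(w['eye'])
    def onp(u,v):
        q=fhit(w,u,v,0)-e;q=e+q*((T-e)@n)/(q@n)-T;return np.array([q@d,q@Y])*1000
    def rep(name,pts):
        q=np.array([onp(*x) for x in pts]);m=np.polyfit(q[:,1],q[:,0],1);print(k,name,'phi %.3f'%(np.pi/2-np.arctan(m[0])),'offset %.1f'%m[1],'Y range',np.round(q[[0,-1],1],1),np.round([pts[0],pts[-1]],1).tolist())
    B=2.6
    W8=lambda u,a,z,o:(lambda x:(x*np.arange(a,z)).sum()/x.sum())(np.clip(g[a:z,u]-o,0,None))
    rep('stripe',[(u,W8(u,116,123,25)+B) for u in range(301,316)])
    rep('leading edge',[(u,W8(u,106,116,24)+B) for u in range(302,342)])
    rep('trailing edge',[(u,B+118+np.interp(35,g[118:128,u],np.arange(10)) if 0 else B+next(v for v in range(118,128) if g[v+1,u]>45)+ 0.5) for u in range(320,342)])
E
python3 wfit.py
```

```text
0.037 stripe phi 1.505 offset 5.6 Y range [15.  4.] [[301.0, 122.3], [315.0, 121.5]]
0.037 leading edge phi 1.511 offset -1.7 Y range [ 13.8 -15.9] [[302.0, 115.0], [341.0, 113.1]]
0.037 trailing edge phi 1.511 offset 10.3 Y range [  0.2 -16.3] [[320.0, 126.1], [341.0, 125.1]]
0.042 stripe phi 1.505 offset 1.4 Y range [14.5  3.8] [[301.0, 122.3], [315.0, 121.5]]
0.042 leading edge phi 1.511 offset -5.6 Y range [ 13.3 -15.6] [[302.0, 115.0], [341.0, 113.1]]
0.042 trailing edge phi 1.511 offset 6.1 Y range [  0.1 -16. ] [[320.0, 126.1], [341.0, 125.1]]
```

Three independent lines agree on φ = 1.51, about 0.11 past blue. I'll nudge it back by pushing the tail end upslope from the free side.

```bash
python3 dpos.py -30 -32.5 -3
```

```text
G [ 0.49515693 -0.2499907   0.0765705 ]
t 37.875 pos [ 0.4245 -0.2502  0.1694] yaw -91.9 turn -0.001 then shift cm [ 9.58  3.01 -4.06] F [-0.1  0.1 -0.4] open 0.0005
```

Call:
apply_moves --motion '[{"linear": [3,3,0],"turn": 0,"hand": 0},{"linear": [4,0,0],"turn": 0,"hand": 0},{"linear": [2.6,0,0],"turn": 0,"hand": 0},{"linear": [0,0,-2],"turn": 0,"hand": 0},{"linear": [0,0,-2],"turn": 0,"hand": 0},{"linear": [0,0,-0.4],"turn": 0,"hand": 0},{"linear": [0,0,0],"turn": 0,"hand": 0}]'

```text
t: 38.75
eef_pos: [0.4675, -0.2813, 0.0738]
orientation: [[0.0, -0.031, -1.0], [-0.0, -1.0, 0.031], [-1.0, 0.0, -0.0]]
ft_force: [0.2, -0.6, 0.1]
opening: 0.0007
```

```bash
python3 dpos.py -19.2 -32.5 -3
```

```text
G [ 0.49515693 -0.2499907   0.0765705 ]
t 38.75 pos [ 0.4675 -0.2813  0.0738] yaw -91.8 turn 0.000 then shift cm [ 0.03  0.03 -0.74] F [ 0.2 -0.6  0.1] open 0.0007
```

Push to −19.2, hold, back off, then return to the viewing pose.

Call:
apply_moves --motion '[{"linear": [0,0,-0.4],"turn": 0,"hand": 0},{"linear": [0,0,-0.2],"turn": 0,"hand": 0},{"linear": [0,0,-0.14],"turn": 0,"hand": 0},{"linear": [0,0,0],"turn": 0,"hand": 0}]'

```text
t: 39.25
eef_pos: [0.475, -0.2826, 0.0736]
orientation: [[0.0, -0.032, -0.999], [-0.0, -0.999, 0.032], [-1.0, 0.0, -0.0]]
ft_force: [-0.7, -2.0, 0.0]
opening: 0.0009
```

Call:
apply_moves --motion '[{"linear": [0,0,2.2],"turn": 0,"hand": 0},{"linear": [-2,0,2.9],"turn": 0,"hand": 0},{"linear": [-4,0,0],"turn": 0,"hand": 0},{"linear": [-3.6,-3,0],"turn": 0,"hand": 0},{"linear": [0,0,0],"turn": 0,"hand": 0}]'

```text
t: 39.88
eef_pos: [0.4259, -0.2501, 0.1718]
orientation: [[0.004, -0.031, -1.0], [-0.003, -1.0, 0.031], [-1.0, 0.003, -0.004]]
ft_force: [-0.4, -0.3, -1.0]
opening: 0.0007
```

```bash
python3 wphi.py | head -8; python3 - <<'E'
import pickle,numpy as np
g=pickle.load(open('w.pkl','rb'))['color'].mean(2)
for r in range(99,132,2):print(r,' '.join('%3d'%k for k in g[r,284:356:2]))
E
```

```text
[ 0.42531877 -0.25041602  0.17011052] [ 0.50653595 -0.25254825  0.32403506] 39.925
axis px [321.59102278  91.42889591] top [321.31725256 117.7701516 ] marks pred {0: [321.8, 126.7], 0.7: [293.7, 119.2], 1.4: [276.4, 98.6], 2.1: [279.1, 72.1]}
red [(103, [np.float64(279.7), np.float64(69.1)])]
blue [(185, [np.float64(276.6), np.float64(95.8)])]
green [(70, [np.float64(293.5), np.float64(117.0)])]
dark comp [ 298   75   49   52 1799] [322.48304614  99.86214564]
91  79  86  77  86  86  87  86  86  87  54  15  19  19  17  19  20  18  16  19  18  18  19  18  20  21  20  18  14  15  19  20  16  28  89  87  86  87  86
93  81  79  84  86  86  86  86  87  87  52  12  16  17  18  21  19  17  19  18  18  16  16  16  17  16  19  16  17  20  19  17  17  17  90  87  87  86  86
99  85 107  78  86  86  86  87  84  13  17  17  18  18  18  17  18  18  18  17  17  19  19  19  17  20  16  18  21  19  18  15  64  87  87  86  87
101 105 104  94  86  86  86  87  68  13  20  17  19  19  18  17  18  20  21  18  16  19  19  20  19  18  16  18  19  18  19  15  53  87  86  86  86
103 104 104 104  79  87  86  87
[... 1488 characters left out ...]
 116 101 100  67  67  67  67  37  20  17  17  16  17  18  16  17  18  17  16  17  15  12  82 107 106 106 106
125 106 106 105 105 105 105 106 100  17  14  15  16  16  17  18  17  21  37  37  37  52  57  43  44  48  46  53  55  53  61  78 109 106 106 107 106
127 105 104 105 104 104 105 105 106  98  85 103 103 104 104 103 103 102 145 149 149 149 147 105 107 107 106 106 108 108 108 107 106 105 106 107 108
129 135 139 144 146 141 100 104 104 136 135 135 137 138 138 138 139 140 141 157 159 149 120 117 117 118 114 114 113 113 115 116 116 117  95 114 100
131 185 186 188 189 167 116 121 121 187 190 188 187 186 187 188 188 188 187 185 186 187 188 189 188 189 189 188 187 187 189 188 189 190 191 191 190
```

It barely moved, so the post didn't quite reach. I'll repeat and find contact by force.

Call:
apply_moves --motion '[{"linear": [3,3,0],"turn": 0,"hand": 0},{"linear": [4,0,0],"turn": 0,"hand": 0},{"linear": [2.6,0,0],"turn": 0,"hand": 0},{"linear": [0,0,-2.5],"turn": 0,"hand": 0},{"linear": [0,0,-2],"turn": 0,"hand": 0},{"linear": [0,0,-0.5],"turn": 0,"hand": 0},{"linear": [0,0,0],"turn": 0,"hand": 0}]'

```text
t: 40.8
eef_pos: [0.4735, -0.2825, 0.0727]
orientation: [[-0.001, -0.032, -0.999], [0.0, -0.999, 0.032], [-1.0, -0.0, 0.001]]
ft_force: [0.2, -1.8, -0.8]
opening: 0.0003
```

Call:
apply_moves --motion '[{"linear": [0,0,-0.08],"turn": 0,"hand": 0},{"linear": [0,0,0],"turn": 0,"hand": 0}]'

```text
t: 41.05
eef_pos: [0.4743, -0.2824, 0.0735]
orientation: [[-0.0, -0.032, -0.999], [0.0, -0.999, 0.032], [-1.0, -0.0, 0.0]]
ft_force: [-1.0, -2.5, -0.9]
opening: 0.0005
```

Call:
apply_moves --motion '[{"linear": [0,0,-0.08],"turn": 0,"hand": 0},{"linear": [0,0,0],"turn": 0,"hand": 0}]'

```text
t: 41.3
eef_pos: [0.4755, -0.2825, 0.0737]
orientation: [[-0.0, -0.032, -0.999], [-0.0, -0.999, 0.032], [-1.0, 0.0, 0.0]]
ft_force: [-2.7, -3.2, 0.5]
opening: 0.0007
```

Call:
apply_moves --motion '[{"linear": [0,0,0.8],"turn": 0,"hand": 0},{"linear": [0,-0.6,0],"turn": 0,"hand": 0},{"linear": [0,0,-0.4],"turn": 0,"hand": 0},{"linear": [0,0,-0.2],"turn": 0,"hand": 0},{"linear": [0,0,0],"turn": 0,"hand": 0}]'

```text
t: 41.92
eef_pos: [0.4735, -0.2761, 0.0736]
orientation: [[-0.002, -0.032, -1.0], [0.001, -1.0, 0.032], [-1.0, -0.0, 0.002]]
ft_force: [-4.9, -0.0, 3.9]
opening: 0.0004
```

Call:
apply_moves --motion '[{"linear": [0,0,-0.08],"turn": 0,"hand": 0},{"linear": [0,0,-0.04],"turn": 0,"hand": 0},{"linear": [0,0,0],"turn": 0,"hand": 0}]'

```text
t: 42.3
eef_pos: [0.4745, -0.2764, 0.0737]
orientation: [[-0.002, -0.032, -0.999], [0.0, -0.999, 0.032], [-1.0, -0.0, 0.002]]
ft_force: [-7.6, -0.9, 5.1]
opening: 0.0005
```

Real contact now (Fx −7.6 N). Back off and measure.

Call:
apply_moves --motion '[{"linear": [0,0,2.2],"turn": 0,"hand": 0},{"linear": [-2,0,2.8],"turn": 0,"hand": 0},{"linear": [-4,0,0],"turn": 0,"hand": 0},{"linear": [-3.6,-2.4,0],"turn": 0,"hand": 0},{"linear": [0,0,0],"turn": 0,"hand": 0},{"linear": [0,0,0],"turn": 0,"hand": 0}]'

```text
t: 43.05
eef_pos: [0.4258, -0.2507, 0.1688]
orientation: [[-0.001, -0.032, -0.999], [0.001, -0.999, 0.032], [-1.0, -0.001, 0.001]]
ft_force: [-1.4, 0.3, -0.3]
opening: 0.0003
```

```bash
cat > wfit.py <<'E'
from dial import *
import pickle
w=pickle.load(open('w.pkl','rb'));b,t0=pickle.load(open('s2.pkl','rb'));p,_=fit(t0,b);A=O+R@p[:3];g=w['color'].mean(2)
T=A+.042*n;e=np.array(w['eye'])
def onp(u,v,T=T):
    q=fhit(w,u,v,0)-e;q=e+q*((T-e)@n)/(q@n)-T;return np.array([q@d,q@Y])*1000
def rep(name,pts):
    q=np.array([onp(u,v+2.6) for u,v in pts]);m=np.polyfit(q[:,1],q[:,0],1);r=np.abs(np.polyval(m,q[:,1])-q[:,0]);m=np.polyfit(q[r<.8,1],q[r<.8,0],1)
    print(name,len(pts),'phi %.3f'%(np.pi/2-np.arctan(m[0])),'offset %.1f'%m[1],np.round([pts[0],pts[-1]],1).tolist())
S=[];Lg=[]
for u in range(302,342):
    c=g[104:134,u];k=np.flatnonzero((c[:-1]<23)&(c[1:]>=23))
    # glint: first 26..60 band; stripe: values >90 bounded by dark both sides
    v=np.arange(104,134)
    z=np.clip(c-24,0,None);z[np.cumsum(c>70)>0]=0;z[12:]*=(v[12:]<120)
    if z.sum()>10:Lg.append((u,(z*v).sum()/z.sum()))
    hi=np.flatnonzero(c>80)
    if len(hi) and hi[0]+104<126 and u<318:
        j=hi[0]
        x=np.clip(c[j-2:j+5]-25,0,None);dk=np.flatnonzero(c[j:j+7]<30)
        if len(dk):x[dk[0]+2:]=0;S.append((u,(x*v[j-2:j+5]).sum()/x.sum()))
rep('leading glint',Lg);rep('stripe',S) if len(S)>5 else print('stripe',S)
M=np.array([onp(u,v,A) for u,v in((276.6,95.8),)])
E
python3 wphi.py | sed -n 1,6p; python3 wfit.py; python3 - <<'E'
import pickle
g=pickle.load(open('w.pkl','rb'))['color'].mean(2)
for r in range(105,130):print(r,' '.join('%3d'%k for k in g[r,294:350:2]))
E
```

```text
[ 0.4256337  -0.25074773  0.16845534] [ 0.50709647 -0.25375373  0.32072567] 43.1
axis px [321.15245171  90.74339299] top [320.73454232 117.52356267] marks pred {0: [321.6, 126.4], 0.7: [293.1, 118.9], 1.4: [275.5, 98.1], 2.1: [278.1, 71.3]}
red [(104, [np.float64(278.6), np.float64(68.2)])]
blue [(11, [np.float64(259.0), np.float64(20.0)]), (191, [np.float64(275.8), np.float64(95.4)])]
green [(68, [np.float64(292.5), np.float64(116.8)])]
dark comp [ 297   74   50   55 1871] [321.67129877  99.4323891 ]
leading glint 40 phi 1.362 offset -5.6 [[302.0, 116.4], [341.0, 110.2]]
stripe 16 phi 1.389 offset 1.8 [[302.0, 123.7], [317.0, 121.6]]
105  87  89   9  18  18  19  17  19  16  17  19  19  18  15  16  16  18  18  19  18  20  19  20  21  18  13  37  88
106  88  84  11  17  20  16  17  19  17  19  17  18  19  21  17  17  18  17  18  18  16  19  18  18  18  15  29  88
107  86  81   8  18  17  16  18  18  18  18  20  19  19  18  16  15  20  18  18  18  18  18  19  17  17  13  29  87
108  85  82  11  16  18  18  17  18  17  19  18  19  16  18  19  18  16  18  19  18  20  20  23  25  19  15  
[... 1742 characters left out ...]
 107
124 107 108  61 158 147 144 141 125  76  47   9  11  13  13  12  11  39  35  45  69  81  80  99 111 111 110 107 107
125 107 108  93 156 100  78  12   8  13  13  14  11  21  38  38  70  92  71  85 112 110 109 109 108 108 107 106 106
126 106 108  97  45  26  18  14  14  14  15  14  11  50  89  91 149 151 110 111 108 105 106 107 108 108 106 105 105
127 106  76 108  11  11  13  11   8  12  52  52  86 146 150 148 150 144 106 107 106 105 105 105 105 106 106 105 105
128  97  56  80  55  19  25  36  52  86  89  89  94 120 143 148 147 124 105 107 106 106 107 106 106 105 106 105 105
129 101  93  94 101 140 156 158 160 165 165 166 166 165 171 167 174 160 139 140 140 139 138 137 136 138 138 136 136
```

The dial reads 1.36–1.39 rad against 1.40. I'll clear the arm and compare the final scene numerically with the earlier frames.

Call:
apply_moves --motion '[{"linear": [-3,-4,1],"turn": 0,"hand": 0},{"linear": [-2,-5,0],"turn": 0,"hand": 0},{"linear": [0,-5,0],"turn": 0,"hand": 0},{"linear": [0,-5,0],"turn": 0,"hand": 0},{"linear": [0,-3,0],"turn": 0,"hand": 0},{"linear": [0,0,0],"turn": 0,"hand": 0}]'

```text
t: 43.85
eef_pos: [0.4228, -0.0295, 0.2187]
orientation: [[-0.002, -0.03, -1.0], [0.001, -1.0, 0.03], [-1.0, -0.001, 0.002]]
ft_force: [0.4, -0.2, 0.2]
opening: 0.0005
```

```bash
python3 - <<'E'
from station import ctrl
from h import *
import pickle
d0=pickle.load(open('s0.pkl','rb'));b2,t2=pickle.load(open('s2.pkl','rb'))
t=ctrl.snapshot('top');b=ctrl.snapshot('scene');s=ctrl.get_state();print(s['t'],s['eef_pos'],s['ft_force'])
def diff(a,c,box):
    x0,y0,x1,y1=box;return np.abs(a['color'][y0:y1,x0:x1].astype(int)-c['color'][y0:y1,x0:x1]).mean().round(1)
print('well top',diff(t,t2,(404,184,505,229)),'scene',diff(b,b2,(245,125,300,190)))
print('vial/wash/dish top vs start',[diff(t,d0['top'],x) for x in((305,195,332,220),(238,80,275,135),(335,103,382,148))],'scene',[diff(b,d0['scene'],x) for x in((320,193,342,225),(280,222,318,290),(232,218,275,244))])
def lid(c):
    h=cv2.cvtColor(c['color'],cv2.COLOR_BGR2HSV)[185:232,470:510];m=cv2.inRange(h,(3,170,125),(14,255,255));q=cv2.moments(m,True);return round(q['m10']/q['m00'],1),round(q['m01']/q['m00'],1)
print('lid',lid(d0['top']),lid(t2),lid(t))
E
```

```text
43.95 [ 0.42298349 -0.03119763  0.21895597] [ 0.26792823  0.53553696 -0.4107575 ]
well top 1.0 scene 1.2
vial/wash/dish top vs start [np.float64(5.4), np.float64(4.2), np.float64(6.3)] scene [np.float64(5.9), np.float64(5.6), np.float64(6.6)]Traceback (most recent call last):
  File "<stdin>", line 12, in <module>
  File "<stdin>", line 11, in lid
ZeroDivisionError: float division by zero
```

```bash
python3 - <<'E'
from station import ctrl
from h import *
import pickle
d0=pickle.load(open('s0.pkl','rb'));t=ctrl.snapshot('top')
for c in(d0['top'],t):
    h=cv2.cvtColor(c['color'],cv2.COLOR_BGR2HSV)
    for (x0,y0,x1,y1),lo,hi in(((300,190,335,225),(0,150,60),(9,255,255)),((235,80,280,135),(0,150,60),(9,255,255)),((472,185,512,232),(3,150,90),(16,255,255))):
        q=cv2.moments(cv2.inRange(h[y0:y1,x0:x1],lo,hi)|(cv2.inRange(h[y0:y1,x0:x1],(172,150,60),(180,255,255))),True);print(round(q['m10']/(q['m00']+1e-9)+x0,1),round(q['m01']/(q['m00']+1e-9)+y0,1),end=' ; ')
    print()
ctrl.hand_in()
E
```

```text
318.0 207.2 ; 249.5 92.2 ; 490.1 207.4 ; 
318.0 207.2 ; 249.5 92.3 ; 490.0 207.4 ; 
the job is handed in; nothing more can be done
```

The bottle and pack are in the chiller's well beside the cup, and the dial is turned to the blue mark. I handed the job in at about 44 s of the 72 s allowed.

**Packing:** The tool could only point straight down, so I stood each item upright on the open bench, regripped it, and lowered it into the well until it touched the floor. Before inserting the pack, I used its side to ease the bottle a few millimetres towards the cup. The last picture I viewed, taken before the dial was turned, shows bottle, pack and cup upright side by side. Later frames, compared by numbers only, show no change in the well, and the cup lid is within 0.1 px of where it started.

**Dial:** The first push overshot to about 1.51 rad, so I pushed it back. The wrist camera then read 1.36 from one bar edge and 1.39 from the pointer stripe, against 1.40 for blue. My 12 picture views were used up by then, so the dial was checked by numbers only.

**Bystanders:** The caps of the vial and wash bottle match the first picture within 0.1 px. The dish has no colour mark to track. Its image differs from the start by about the same amount as the vial and wash bottle, which I put down to an overall brightness change. Nothing was touching the robot at hand-in.

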